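# Square up the dispensed wallet packs for the check

### The job

Swing the magnifier lamp right clear of the grey collating tray, add all the wallet packs lying on the counter to the two in the tray, and tap the pile into the tray's corner until it stands as one neat flat stack with every edge flush against the two walls. Then swing the magnifier back so that its lens is over the pile, ready for the pharmacist's check. Leave the bottles, the carton, the counting tray and the spatula as they are.

Things in the scene. Friction and masses are not known exactly. Their poses are not given: they have to be found in the camera images.
- tray_wallet_1_mid (a point): wallet pack like the others (white card with a green printed band across it near one end): a flat rigid card box 64 mm wide (its own x), 114 mm long (its own y), 7 mm thick; this point is its centre, half-way up. About 35 g. It starts lying untidily in the tray, roughly lengthwise along the side that has the long wall (tray_wallet_2 on tray_wallet_1).
- tray_wallet_2_mid (a point): wallet pack like the others (white card with a green printed band across it near one end): a flat rigid card box 64 mm wide (its own x), 114 mm long (its own y), 7 mm thick; this point is its centre, half-way up. About 35 g. It starts lying untidily in the tray, roughly lengthwise along the side that has the long wall (tray_wallet_2 on tray_wallet_1).
- wallet_1_mid (a point): wallet pack like the others (white card with a green printed band across it near one end): a flat rigid card box 64 mm wide (its own x), 114 mm long (its own y), 7 mm thick; this point is its centre, half-way up. About 35 g. It starts flat on the counter to the robot's right; two to four such packs are there.
- wallet_2_mid (a point): wallet pack like the others (white card with a green printed band across it near one end): a flat rigid card box 64 mm wide (its own x), 114 mm long (its own y), 7 mm thick; this point is its centre, half-way up. About 35 g. It starts flat on the counter to the robot's right; two to four such packs are there.
- wallet_3_mid (a point): wallet pack like the others (white card with a green printed band across it near one end): a flat rigid card box 64 mm wide (its own x), 114 mm long (its own y), 7 mm thick; this point is its centre, half-way up. About 35 g. It starts flat on the counter to the robot's right; two to four such packs are there.
- wallet_4_mid (a point): wallet pack like the others (white card with a green printed band across it near one end): a flat rigid card box 64 mm wide (its own x), 114 mm long (its own y), 7 mm thick; this point is its centre, half-way up. About 35 g. It starts flat on the counter to the robot's right; two to four such packs are there.
- pile_place (a point): where the pile belongs: point on the tray's floor, 4 mm above the counter, under the centre of a pile pressed into the tray's corner; axes as tray. A flush pack's centre is at x = y = 0 here, its length along y. Fingers do not fit between a flush pack and the +x wall: set packs down some 30 mm off the walls, then push them in.
- lens (a point): centre of the magnifier's lens, 215 mm up. Its own x axis points level along the arm to the axis of the upright post, 310 mm away, round which it swings: from over the tray (the start) to the robot's left, up to 0.9 rad beyond where the arm points straight at the robot. Stays where it is left. The white ring head is 172 mm across, its underside 200 mm and top 230 mm above the counter.
- lamp_handle (a point): middle of the lamp's handle, by which the arm is swung (about 1 N): a black upright round peg 16 mm in diameter on the head's rim, on the far side from the post (386 mm from its axis); it rises from the head's top, 230 mm, to 280 mm above the counter, this point 257 mm up.
- pill_bottle_1: white pill bottle 32 mm across, 58 mm tall, standing among the packs on the counter; origin under its foot. To be left alone.
- pill_bottle_2: white pill bottle 38 mm across, 66 mm tall; origin under its foot. To be left alone.
- pill_bottle_3: white pill bottle 44 mm across, 80 mm tall, on the robot's left; origin under its foot. To be left alone.
- pill_bottle_4: white pill bottle 32 mm across, 58 mm tall, on the robot's left; origin under its foot. To be left alone.
- carton: medicine carton 45 x 100 mm, 36 mm tall, left of the tray; origin under its centre. Not a wallet pack; to be left alone.
- counting_tray: blue tablet-counting tray 130 x 170 mm, 17 mm tall, on the robot's left; origin under its centre. To be left alone.
- spatula: slim counting spatula 170 mm long, steel blade and white handle, lying on the right of the counter, origin under its middle. To be left alone.
- tray: grey plastic collating tray, fixed, turned up to 0.35 rad; origin on the counter below pile_place. Walls 4 mm thick, tops 46 mm above the counter: one at +x (inner face at x = 32 mm, along y), one at +y (inner face at y = 57 mm, along x). Its other two sides are open; the floor, 4 mm thick, ends at x = -86 mm and y = -104 mm.
Mind the look-alikes: they are no part of the job. Leave any yellow look-alike of the part that bears wallet_3_mid alone.

How it is judged (in metres and radians):
On the way, in this order (a step that is already met when the one before it is completed fails the run):
1. the magnifier is swung clear: no part of its head hangs over the pile's place in the tray (horizontal distance between lens and pile_place above 0.2 m), for 0.2 s.
2. all the wallet packs lie flat in one pile in the tray, edges flush with its two walls (x of tray_wallet_1_mid in the frame of pile_place between -0.004 and 0.004 m and y of tray_wallet_1_mid in the frame of pile_place between -0.004 and 0.004 m and angle between the y axis of each of tray_wallet_1_mid, tray_wallet_2_mid, wallet_1_mid, wallet_2_mid, wallet_3_mid, wallet_4_mid and the y axis of pile_place, either way round below 0.07 rad and angle between each of tray_wallet_1_mid, tray_wallet_2_mid, wallet_1_mid, wallet_2_mid, wallet_3_mid, wallet_4_mid's own z axis and vertical below 0.07 rad and z of each of tray_wallet_1_mid, tray_wallet_2_mid, wallet_1_mid, wallet_2_mid, wallet_3_mid, wallet_4_mid in the frame of pile_place below 0.044 m and x of tray_wallet_2_mid in the frame of pile_place between -0.004 and 0.004 m and y of tray_wallet_2_mid in the frame of pile_place between -0.004 and 0.004 m and x of wallet_1_mid in the frame of pile_place between -0.004 and 0.004 m and y of wallet_1_mid in the frame of pile_place between -0.004 and 0.004 m and x of wallet_2_mid in the frame of pile_place between -0.004 and 0.004 m and y of wallet_2_mid in the frame of pile_place between -0.004 and 0.004 m and x of wallet_3_mid in the frame of pile_place between -0.004 and 0.004 m and y of wallet_3_mid in the frame of pile_place between -0.004 and 0.004 m and x of wallet_4_mid in the frame of pile_place between -0.004 and 0.004 m and y of wallet_4_mid in the frame of pile_place between -0.004 and 0.004 m), for 0.3 s.
At the end, for the whole second after the job is handed in: All the wallet packs lie flat and at rest in one pile in the tray, each with its centre within 4 mm of the pile's place in both directions (edges flush with both walls) and square to the walls within 0.07 rad; the lens stands with its centre within 55 mm (seen from above) of the pile's centre (all of step 2 and linear speed of each of tray_wallet_1, tray_wallet_2, wallet_1, wallet_2, wallet_3, wallet_4 below 0.01 m/s and horizontal distance between lens and pile_place below 0.055 m); the robot touches nothing.
It fails at once if a pill bottle, the carton, the counting tray or the spatula is shoved more than 30 mm or tipped over (distance of any of pill_bottle_1, pill_bottle_2, pill_bottle_3, pill_bottle_4, carton, counting_tray, spatula from where it was at the start of the episode above 0.03 m or angle between any of pill_bottle_1, pill_bottle_2, pill_bottle_3, pill_bottle_4, carton, counting_tray, spatula's own z axis and vertical above 0.5 rad).
Of wallet_1, wallet_2, wallet_3, wallet_4 only 2 to 4 are there at a start; the rules pass over those that are not, and their reading is None.
At some moment in a run one of wallet_1, wallet_2, wallet_3, wallet_4 may be knocked a few centimetres aside while the robot is not near it.
It also fails if it takes over 210 s, if anything falls off the work surface, if the arm or the gripper's body presses on something with over 40 N, if the wrist force passes 120 N, or if a joint passes its speed limit or range.

### The arm

A 6-joint arm with a two-finger parallel gripper is mounted at the origin on the work surface. World frame = base frame: x ahead of the robot, y to its left, z up, the work surface at z = 0. Lengths are in m, angles in degrees, forces in N, time in s.
With the tool pointing down it reaches from about 0.25 to 0.725 m from the base axis. Payload 9.7 kg.
Tool frame: the origin (TCP) lies at the very end of the fingers, on their centre line; the grasp point (between the pads) lies 19 mm behind it; z points along the fingers, y is the line along which they close (so a half turn about z gives the same grasp; the last joint's range is limited). The gripper opens to 85 mm and grips with 20 to 120 N. Pads are 22 mm wide; open, the fingers measure 114 mm over their backs; the gripper's body (76 mm by 85 mm) begins 54 mm behind the grasp point. The pads swing forward as they close: fully open they stand 13 mm farther back than shut.
Start: joints at [-68.411, 4.979, 10.078, 95.1, 0, 90], TCP at [0.202, -0.511, 0.231] pointing down, gripper open.
Joint ranges: [-179.16, 179.16], [-48.56, 103.87], [-65.8, 70.77], [-126.05, 130.52], [-82.76, 87.17], [-180, 180]. Speed limits (degrees/s): [127.2, 127.2, 147.25, 180, 180, 180].

### API

Orientations are given as [roll, pitch, yaw] about the fixed x, y, z axes, in that order (R = Rz(yaw) Ry(pitch) Rx(roll)).
In Python, from workcell import telemetry, optics, workorder gives the robot as it stands.
- The arm moves only by the shell command python3 -m handwheel 'ROWS' [FORCE]. ROWS is JSON, a list of rows, each an object of numbers: "tx", "ty", "tz": the shift along the tool's x, y, z in m; "ax", "ay", "az": the turn, a rotation vector about the tool's x, y, z in degrees; "jaw": the gripper command: -1 is shut, 1 is fully open, values between are in proportion. A call has exactly 10 rows; each row shifts and turns the commanded pose from where the row before left it, along the tool's axes as they then stand; what a row does not reach is not made up. A row lasts 1/8 s, in which the tool goes at most 62.5 mm and 10.7 degrees, less where a joint would pass 70% of its speed; a pose out of reach is approached as far as the arm can. A call is refused whole if a number of a shift passes 0.0625 or a number of a turn 10.7, either way. A call with a gripper value outside its range is refused whole. The fingers move at their own pace and stop on an object; FORCE is the grip in N (left out, the last holds). Time passes only in rows, so rows that do not move let the fingers close, or fill a call up. It gives the time, the measured TCP pose, the force, the opening and the grip force at its end, in the units of the state.
- telemetry.get_obs(): the state, without advancing time (a new reading comes with each control period).
- optics.camera(name): name is "scene" or "top"; returns a dict with "color" (420x560x3 uint8, red, green, blue), "K" (3x3 intrinsics, pixels), "k1" (the pictures are not rectified: a ray, as slopes to the right and down, at radius r is drawn at 1 + k1 r^2 times it, then the intrinsics apply), "extrinsics" (4x4, takes a point from camera to world coordinates). Camera axes: x right, y down, z forward; pixel columns grow to the right and rows downward; lengths in m; the calibration is good to about 2 mm. A picture is of the moment at which its call begins. There is no depth.
- workorder.job_done(): hands the job in; it is judged then, once.
The state is a dict: "time": time; "q": joint angles; "qd": joint speeds; "joint_efforts": joint torques, N m; "ee_pos": TCP position; "tcp_rot": TCP orientation; "wrist_force": force on the tool from outside, world axes, zero at the start; "torque": the same for the moment, N m; "opening": finger opening in m; "grasp_force": force on a finger pad.
Only numpy, scipy, OpenCV 4.12 (cv2) and the standard library are available. Lean on these libraries where they do the work, as an engineer would, in place of code of your own. Each camera call takes 0.05 s, during which the arm holds its last target. There are 200 camera calls.

## Working session

There is one attempt and no reset: what is moved stays moved. The work goes in short steps, Python scripts to look and compute and a shell command to move; the robot and the scene stay as the last step left them, time stands still between calls to the robot, and variables do not carry over. Pictures are saved under pics/ and viewed, at most 14 in all, crops included, and the job is handed in when it is done.

```bash
ls; mkdir -p pics
cat > h.py <<'E'
import numpy as np, cv2
from workcell import telemetry, optics, workorder
def cam(n):
    c=optics.camera(n); c={k:np.array(v) if k!='k1' else v for k,v in c.items()}; return c
def ray(c,uv):
    K=c['K']; d=np.array([[-0.0]])
    x=(uv[0]-K[0,2])/K[0,0]; y=(uv[1]-K[1,2])/K[1,1]
    k=c['k1']; rd=np.hypot(x,y); r=rd
    for _ in range(30): r=rd/(1+k*r*r)
    s=r/rd if rd>0 else 1
    E=c['extrinsics']; return E[:3,3],E[:3,:3]@np.array([x*s,y*s,1.])
def onz(c,uv,z):
    o,d=ray(c,uv); return o+d*(z-o[2])/d[2]
def proj(c,p):
    E=c['extrinsics']; q=E[:3,:3].T@(np.array(p)-E[:3,3]); x=q[:2]/q[2]; x=x*(1+c['k1']*(x@x))
    return c['K'][:2,:2]@x+c['K'][:2,2]
def save(c,f,crop=None,s=1):
    im=c['color'][:,:,::-1]
    if crop: u0,v0,u1,v1=crop; im=im[v0:v1,u0:u1]
    cv2.imwrite('pics/'+f,cv2.resize(im,None,fx=s,fy=s,interpolation=cv2.INTER_CUBIC))
E
python3 - <<'E'
from h import *
for n in('top','scene'):
    c=cam(n); save(c,n+'0.png',s=1.42); print(n,c['K'].tolist(),c['k1'],c['extrinsics'].round(3).tolist())
    np.save(n+'0.npy',c,allow_pickle=True)
print(telemetry.get_obs())
E
```

```text
pics
top [[390.92351161565483, 0.0, 285.34673930945144], [0.0, 390.92351161565483, 213.68075535113493], [0.0, 0.0, 1.0]] -0.10023782401452919 [[0.013, -0.996, 0.093, 0.36], [-1.0, -0.012, 0.014, -0.003], [-0.013, -0.093, -0.996, 1.304], [0.0, 0.0, 0.0, 1.0]]
scene [[440.8472213803011, 0.0, 278.8117789383139], [0.0, 440.8472213803011, 208.26579163332133], [0.0, 0.0, 1.0]] 0.03654047908775841 [[0.785, 0.376, -0.493, 1.127], [0.619, -0.448, 0.645, -0.882], [0.022, -0.811, -0.584, 0.948], [0.0, 0.0, 0.0, 1.0]]
{'time': 0.1, 'q': array([-6.84117384e+01,  5.00906283e+00,  1.00384695e+01,  9.50978963e+01,
       -1.19793176e-03,  9.00023402e+01]), 'qd': array([-0.01231201, -0.19187242,  0.1051129 , -0.00951164,  0.08448228,
       -0.00291404]), 'joint_efforts': array([-7.57263342e-05, -5.21565378e+01,  4.65651512e+01,  1.60202599e-02,
       -2.64557076e-05,  1.86196615e-06]), 'ee_pos': array([ 0.20228641, -0.51123932,  0.23063856]), 'tcp_rot': array([-1.79931510e+02,  1.20072826e-03,  2.15859229e+01]), 'wrist_force': array([-0.34502593, -0.08088124, -0.48643992]), 'torque': array([0.05858327, 0.01192317, 0.02319407]), 'grasp_force': 0.0, 'opening': 0.08532651002973296}
```

View pics/top0.png

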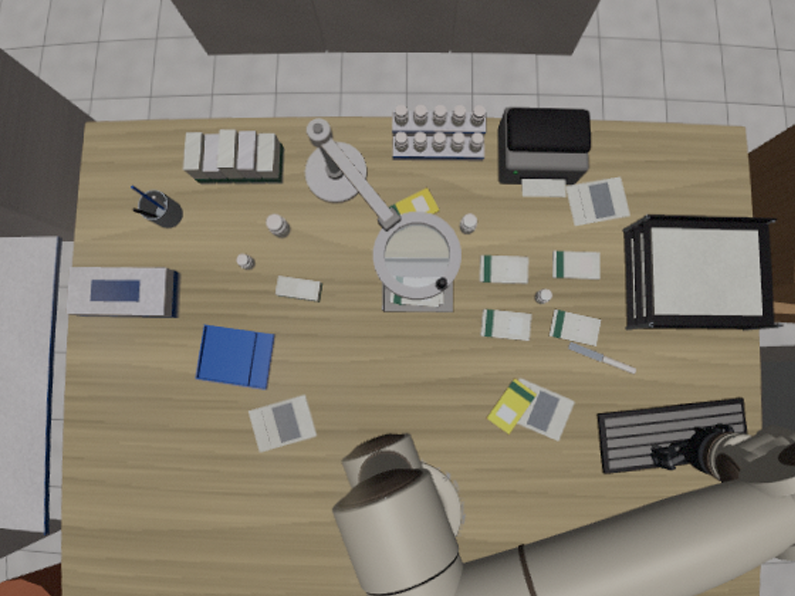

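View pics/scene0.png

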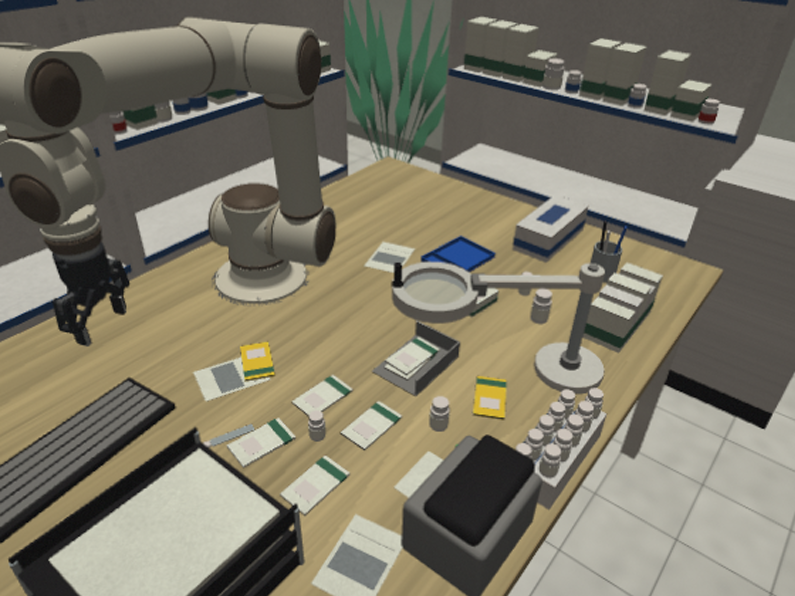

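The top view (scaled 1.42×) shows four white/green packs at about (505,269), (577,265), (506,325) and (576,328). The two yellow look-alikes are at (418,205) and (512,407), and the tray is under the lens near (418,285). The handle's top is at (441,283) and the post's top at (318,130). Only the four white cards with a green band near one end fit the description. The leaflets have grey panels and the yellow ones are excluded.

```bash
cat >> h.py <<'E'
def packs(c,roi,z=0.007,dbg=None):
    hsv=cv2.cvtColor(c['color'],cv2.COLOR_RGB2HSV); H,S,V=[hsv[:,:,i].astype(int) for i in range(3)]
    m=(((S<45)&(V>140))|((H>60)&(H<100)&(S>80)))
    k=np.zeros(m.shape,bool); u0,v0,u1,v1=roi; k[v0:v1,u0:u1]=1
    m=cv2.morphologyEx((m&k).astype(np.uint8)*255,cv2.MORPH_CLOSE,np.ones((3,3)))
    out=[]
    for q in cv2.findContours(m,cv2.RETR_EXTERNAL,cv2.CHAIN_APPROX_NONE)[0]:
        if cv2.contourArea(q)<250: continue
        P=np.array([onz(c,p[0],z)[:2] for p in q])
        (cx,cy),(w,h),a=cv2.minAreaRect((P*1000).astype(np.float32))
        if w>h: w,h=h,w; a=a+90   # a: direction of width
        a=(a+90)%180-90
        out.append((round(cx/1000,4),round(cy/1000,4),round(w),round(h),round(a,1)))
    return out
def go(x,y,z,yaw):
    o=telemetry.get_obs(); p=o['ee_pos']; r=o['tcp_rot']
    from scipy.spatial.transform import Rotation as R
    A=R.from_euler('xyz',r,degrees=True); d=np.array([x,y,z])-p
    B=R.from_euler('xyz',[180,0,yaw],degrees=True)
    print('t',round(o['time'],1),'at',p.round(4),r.round(1),'shift(cur axes)',A.inv().apply(d).round(4),'shift(new axes)',B.inv().apply(d).round(4),'turn',(A.inv()*B).as_rotvec(degrees=True).round(2))
E
python3 - <<'E'
from h import *
c=np.load('top0.npy',allow_pickle=True).item(); s=np.load('scene0.npy',allow_pickle=True).item()
print(packs(c,(330,165,430,245)))
L=lambda u,v,z,c=c:onz(c,(u/1.42,v/1.42),z).round(3)
print('handle',L(441,283,.28),L(398,272,.28,s),'lens',L(417,257,.23),L(435,285,.23,s),'posttop',L(318,129,.25),L(318,129,.3),L(592,270,.25,s),L(592,270,.3,s),'base',L(336,172,.01),L(569,367,.01,s))
print('tray bottom corners',L(384,311,.004),L(453,311,.004),L(374,381,.004,s),L(412,391,.004,s))
for p in [(468,221),(544,296),(277,222)]: print(p,L(*p,.06))
save(s,'tray_s.png',(250,210,340,290),8)
save(c,'packs_t.png',(325,165,455,260),6)
E
```

```text
[(0.423, -0.3827, 80, 114, -11.8), (0.4357, -0.2207, 64, 117, -5.1), (0.5659, -0.2177, 65, 115, 0.7), (0.5795, -0.3895, 66, 113, -1.1)]
handle [ 0.495 -0.055  0.28 ] [ 0.518 -0.08   0.28 ] lens [ 0.552 -0.01   0.23 ] [ 0.559 -0.009  0.23 ] posttop [0.806 0.19  0.25 ] [0.785 0.181 0.3  ] [0.789 0.217 0.25 ] [0.814 0.138 0.3  ] base [0.798 0.186 0.01 ] [0.8   0.189 0.01 ]
tray bottom corners [0.463 0.065 0.004] [ 0.465 -0.097  0.004] [ 0.491 -0.118  0.004] [ 0.573 -0.09   0.004]
(468, 221) [ 0.668 -0.127  0.06 ]
(544, 296) [ 0.497 -0.299  0.06 ]
(277, 222) [0.662 0.313 0.06 ]
```

View pics/packs_t.png

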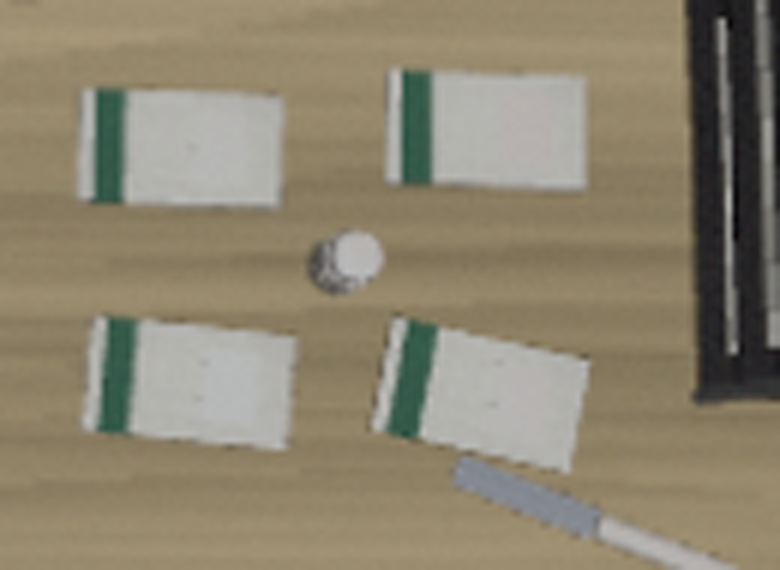

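View pics/tray_s.png

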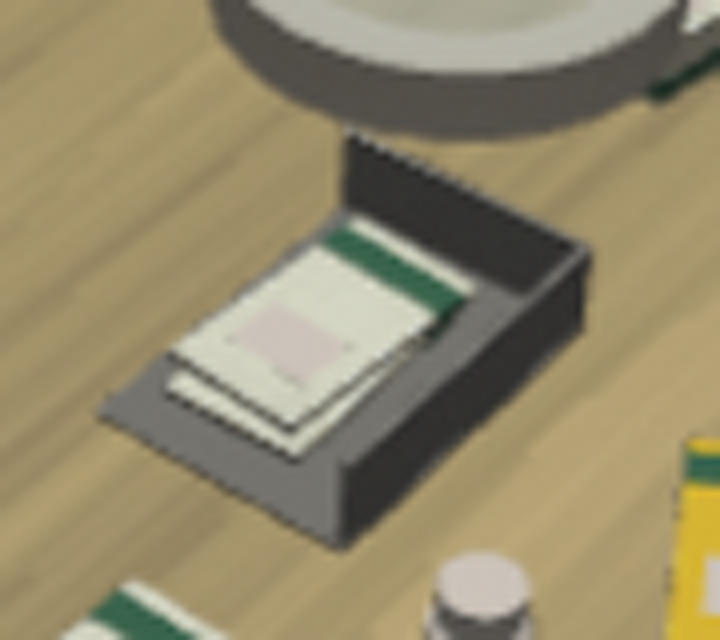

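The crop confirms four white/green packs, and the spatula blade tip is close to the lower-right one. The tray's walls are on the far (+x) side and the left (+y) side, with two untidy packs inside. Now for the lamp: post axis (0.799, 0.187), handle (0.497, -0.053).

```bash
python3 -m handwheel '[{"tz":-0.05},{"tz":-0.05},{"az":-8.4},{"az":-8.5},{},{},{},{},{},{}]'; python3 -c "
from h import *
go(.497,-.053,.33,38.5)"
```

```text
t 0.1 at [ 0.2023 -0.5112  0.2306] [-179.9    0.    21.6] shift(cur axes) [ 0.4426 -0.3178 -0.099 ] shift(new axes) [ 0.5159 -0.1752 -0.0994] turn [-7.000e-02 -1.000e-02 -1.691e+01]$[0]: bad value
```

```bash
python3 -m handwheel '[{"tx":0,"ty":0,"tz":-0.05,"ax":0,"ay":0,"az":0,"jaw":1},{"tx":0,"ty":0,"tz":-0.05,"ax":0,"ay":0,"az":0,"jaw":1},{"tx":0,"ty":0,"tz":0,"ax":0,"ay":0,"az":-8.4,"jaw":1},{"tx":0,"ty":0,"tz":0,"ax":0,"ay":0,"az":-8.5,"jaw":1},{"tx":0.05,"ty":-0.017,"tz":0,"ax":0,"ay":0,"az":0,"jaw":1},{"tx":0.05,"ty":-0.017,"tz":0,"ax":0,"ay":0,"az":0,"jaw":1},{"tx":0.05,"ty":-0.017,"tz":0,"ax":0,"ay":0,"az":0,"jaw":1},{"tx":0.05,"ty":-0.017,"tz":0,"ax":0,"ay":0,"az":0,"jaw":1},{"tx":0.05,"ty":-0.017,"tz":0,"ax":0,"ay":0,"az":0,"jaw":1},{"tx":0.05,"ty":-0.017,"tz":0,"ax":0,"ay":0,"az":0,"jaw":1}]' 30; python3 -c "
from h import *
go(.497,-.053,.33,38.5)"
```

```text
time: 1.35
ee_pos: [0.3743, -0.2433, 0.3311]
tcp_rot: [-180.0, 0.0, 38.5]
wrist_force: [0.3, -0.8, -0.3]
opening: 0.0854
grasp_force: 0.0
t 1.4 at [ 0.3743 -0.2433  0.3311] [-180.     0.    38.5] shift(cur axes) [ 0.2145 -0.0726  0.0011] shift(new axes) [ 0.2145 -0.0726  0.0011] turn [-0.01  0.   -0.02]
```

```bash
python3 -m handwheel '[{"tx":0.043,"ty":-0.0145,"jaw":1},{"tx":0.043,"ty":-0.0145,"jaw":1},{"tx":0.043,"ty":-0.0145,"jaw":1},{"tx":0.043,"ty":-0.0145,"jaw":1},{"tx":0.0425,"ty":-0.0145,"jaw":1},{"jaw":1},{"jaw":1},{"jaw":1},{"jaw":1},{"jaw":1}]'; python3 -c "
from h import *
go(.497,-.053,.24,38.5)
c=cam('scene');save(c,'s1.png',(230,110,370,230),5.5)"
```

```text
t 1.4 at [ 0.3743 -0.2433  0.3311] [-180.     0.    38.5] shift(cur axes) [ 0.2145 -0.0726  0.0911] shift(new axes) [ 0.2145 -0.0726  0.0911] turn [-0.01  0.   -0.02]$[0]: bad value
```

View pics/s1.png

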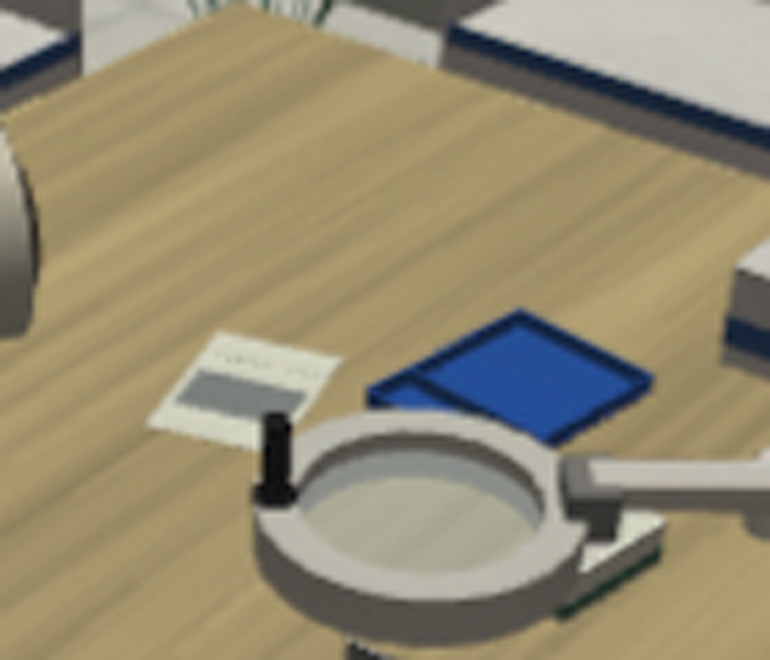

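The picture shows the handle at crop (277, 415–495), so its top is at scene pixel (280.4, 185.5). Every row needs all its keys.

```bash
python3 -m handwheel '[{"tx":0.043,"ty":-0.0145,"tz":0,"ax":0,"ay":0,"az":0,"jaw":1},{"tx":0.043,"ty":-0.0145,"tz":0,"ax":0,"ay":0,"az":0,"jaw":1},{"tx":0.043,"ty":-0.0145,"tz":0,"ax":0,"ay":0,"az":0,"jaw":1},{"tx":0.043,"ty":-0.0145,"tz":0,"ax":0,"ay":0,"az":0,"jaw":1},{"tx":0.0425,"ty":-0.0145,"tz":0,"ax":0,"ay":0,"az":0,"jaw":1},{"tx":0,"ty":0,"tz":0,"ax":0,"ay":0,"az":0,"jaw":1},{"tx":0,"ty":0,"tz":0,"ax":0,"ay":0,"az":0,"jaw":1},{"tx":0,"ty":0,"tz":0,"ax":0,"ay":0,"az":0,"jaw":1},{"tx":0,"ty":0,"tz":0,"ax":0,"ay":0,"az":0,"jaw":1},{"tx":0,"ty":0,"tz":0,"ax":0,"ay":0,"az":0,"jaw":1}]'; python3 -c "
from h import *
go(.497,-.053,.24,38.5)
c=cam('scene');print(onz(c,(280.4,185.5),.28))"
```

```text
time: 2.65
ee_pos: [0.4963, -0.0551, 0.3315]
tcp_rot: [180.0, -0.0, 38.4]
wrist_force: [0.1, -1.4, -0.0]
opening: 0.0855
grasp_force: 0.0
t 2.6 at [ 0.4963 -0.0551  0.3315] [180.   -0.   38.4] shift(cur axes) [ 0.0019 -0.0012  0.0915] shift(new axes) [ 0.0019 -0.0012  0.0915] turn [ 0.01 -0.01 -0.06]
[ 0.49975664 -0.05617158  0.28      ]
```

```bash
python3 -m handwheel '[{"tx":0.001,"ty":0,"tz":0.03,"ax":0,"ay":0,"az":0,"jaw":1},{"tx":0,"ty":0,"tz":0.03,"ax":0,"ay":0,"az":0,"jaw":1},{"tx":0,"ty":0,"tz":0.027,"ax":0,"ay":0,"az":0,"jaw":1},{"tx":0,"ty":0,"tz":0,"ax":0,"ay":0,"az":0,"jaw":-1},{"tx":0,"ty":0,"tz":0,"ax":0,"ay":0,"az":0,"jaw":-1},{"tx":0,"ty":0,"tz":0,"ax":0,"ay":0,"az":0,"jaw":-1},{"tx":0,"ty":0,"tz":0,"ax":0,"ay":0,"az":0,"jaw":-1},{"tx":0,"ty":0,"tz":0,"ax":0,"ay":0,"az":0,"jaw":-1},{"tx":0,"ty":0,"tz":0,"ax":0,"ay":0,"az":0,"jaw":-1},{"tx":0,"ty":0,"tz":0,"ax":0,"ay":0,"az":0,"jaw":-1}]' 25
python3 -m handwheel '[{"tx":0,"ty":-0.01,"tz":0,"ax":0,"ay":0,"az":1.5,"jaw":-1},{"tx":0.0004,"ty":-0.0202,"tz":0,"ax":0,"ay":0,"az":3,"jaw":-1},{"tx":0.0009,"ty":-0.0269,"tz":0,"ax":0,"ay":0,"az":4,"jaw":-1},{"tx":0.0009,"ty":-0.0269,"tz":0,"ax":0,"ay":0,"az":4,"jaw":-1},{"tx":0.0009,"ty":-0.0269,"tz":0,"ax":0,"ay":0,"az":4,"jaw":-1},{"tx":0.0009,"ty":-0.0269,"tz":0,"ax":0,"ay":0,"az":4,"jaw":-1},{"tx":0.0009,"ty":-0.0269,"tz":0,"ax":0,"ay":0,"az":4,"jaw":-1},{"tx":0.0009,"ty":-0.0269,"tz":0,"ax":0,"ay":0,"az":4,"jaw":-1},{"tx":0,"ty":0,"tz":0,"ax":0,"ay":0,"az":0,"jaw":-1},{"tx":0,"ty":0,"tz":0,"ax":0,"ay":0,"az":0,"jaw":-1}]'; python3 -c "
from h import *
o=telemetry.get_obs()
v=o['ee_pos'][:2]-[.799,.187];print(np.hypot(*v),np.degrees(np.arctan2(*v[::-1])),o['tcp_rot'])"
```

```text
time: 3.95
ee_pos: [0.4977, -0.0541, 0.2453]
tcp_rot: [179.9, -0.1, 38.5]
wrist_force: [0.6, -1.2, 4.9]
opening: 0.0156
grasp_force: 24.5
time: 5.2
ee_pos: [0.4252, 0.0939, 0.2453]
tcp_rot: [-178.9, -0.2, 11.8]
wrist_force: [4.9, 2.2, 4.1]
opening: 0.0149
grasp_force: 28.3
0.385229948880955 -166.00911754464644 [-1.78922229e+02 -1.74533623e-01  1.18174148e+01]
```

```bash
python3 -m handwheel '[{"tx":0.0004,"ty":-0.0202,"tz":0,"ax":0,"ay":0,"az":3,"jaw":-1},{"tx":0.0009,"ty":-0.0269,"tz":0,"ax":0,"ay":0,"az":4,"jaw":-1},{"tx":0.0009,"ty":-0.0269,"tz":0,"ax":0,"ay":0,"az":4,"jaw":-1},{"tx":0.0009,"ty":-0.0269,"tz":0,"ax":0,"ay":0,"az":4,"jaw":-1},{"tx":0.0009,"ty":-0.0269,"tz":0,"ax":0,"ay":0,"az":4,"jaw":-1},{"tx":0.0009,"ty":-0.0269,"tz":0,"ax":0,"ay":0,"az":4,"jaw":-1},{"tx":0.0009,"ty":-0.0269,"tz":0,"ax":0,"ay":0,"az":4,"jaw":-1},{"tx":0.0004,"ty":-0.0135,"tz":0,"ax":0,"ay":0,"az":2,"jaw":-1},{"tx":0,"ty":0,"tz":0,"ax":0,"ay":0,"az":0,"jaw":-1},{"tx":0,"ty":0,"tz":0,"ax":0,"ay":0,"az":0,"jaw":-1}]'
python3 -m handwheel '[{"tx":0,"ty":0,"tz":0,"ax":0,"ay":0,"az":0,"jaw":1},{"tx":0,"ty":0,"tz":0,"ax":0,"ay":0,"az":0,"jaw":1},{"tx":0,"ty":0,"tz":0,"ax":0,"ay":0,"az":0,"jaw":1},{"tx":0,"ty":0,"tz":0,"ax":0,"ay":0,"az":0,"jaw":1},{"tx":0,"ty":0,"tz":-0.03,"ax":0,"ay":0,"az":0,"jaw":1},{"tx":0,"ty":0,"tz":-0.03,"ax":0,"ay":0,"az":0,"jaw":1},{"tx":-0.03,"ty":0.05,"tz":-0.02,"ax":0,"ay":0,"az":-5,"jaw":1},{"tx":-0.02,"ty":0.05,"tz":0,"ax":0,"ay":0,"az":-5,"jaw":1},{"tx":-0.02,"ty":0.05,"tz":0,"ax":0,"ay":0,"az":-5,"jaw":1},{"tx":0,"ty":0.05,"tz":0,"ax":0,"ay":0,"az":-5,"jaw":1}]'; python3 -c "
from h import *
go(.43,-.22,.15,0)
c=cam('top'); print(packs(c,(330,165,430,245)));print(packs(c,(255,160,330,230),.018)); save(c,'t2.png',(220,130,460,290),3.3)
np.save('t2.npy',c,allow_pickle=True);s=cam('scene');np.save('s2.npy',s,allow_pickle=True);save(s,'s2.png',(180,180,380,340),4)"
```

```text
time: 6.45
ee_pos: [0.4247, 0.05, 0.2609]
tcp_rot: [-169.2, 3.6, -0.4]
wrist_force: [-14.6, -6.5, -14.3]
opening: 0.0116
grasp_force: 22.2
time: 7.7
ee_pos: [0.3846, -0.164, 0.306]
tcp_rot: [-168.7, -1.1, 19.4]
wrist_force: [0.8, 0.3, -0.2]
opening: 0.0853
grasp_force: 0.0
t 7.7 at [ 0.3846 -0.164   0.306 ] [-168.7   -1.1   19.4] shift(cur axes) [0.0213 0.0972 0.1401] shift(new axes) [0.0454 0.056  0.156 ] turn [-11.35   0.84  19.43]
[(0.4365, -0.212, 64, 99, -5.1), (0.4701, -0.4438, 91, 254, 58.7), (0.5663, -0.2177, 65, 115, -0.1), (0.5802, -0.379, 65, 92, -1.3)]
[(0.5426, 0.0223, 189, 205, -88.8)]
```

View pics/t2.png

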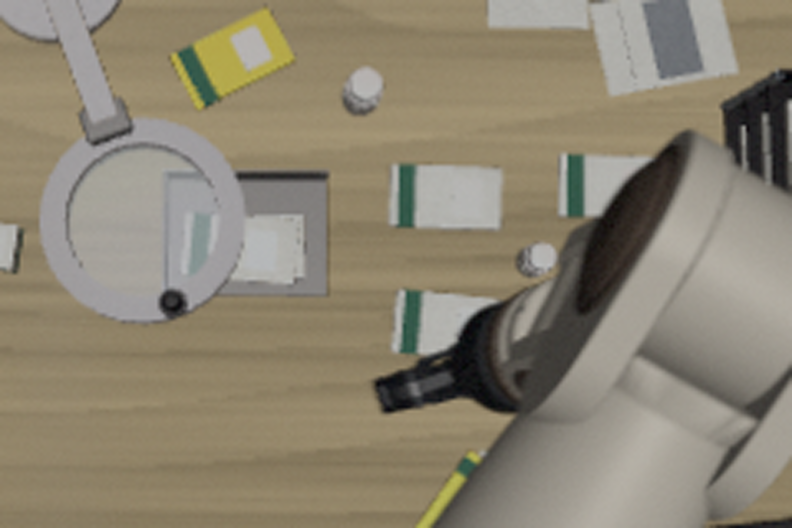

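```bash
python3 -c "
from h import *
o=telemetry.get_obs();print(o['q'].round(1),o['tcp_rot'].round(1))
c=np.load('t2.npy',allow_pickle=True).item()
h=onz(c,(220+172/3.3,130+300/3.3),.28);l=onz(c,(220+143/3.3,130+221/3.3),.23)
print(h,l); v=h[:2]-[.799,.187];print(np.hypot(*v),np.degrees(np.arctan2(*v[::-1])))"
```

```text
[-28.8  -3.    9.3 110.3   8.3 131.3] [-168.6   -0.9   19.2]
[0.43657687 0.0458262  0.28      ] [0.50656004 0.07367596 0.23      ]
0.38894802539529444 -158.71771477500135
```

View pics/s2.png

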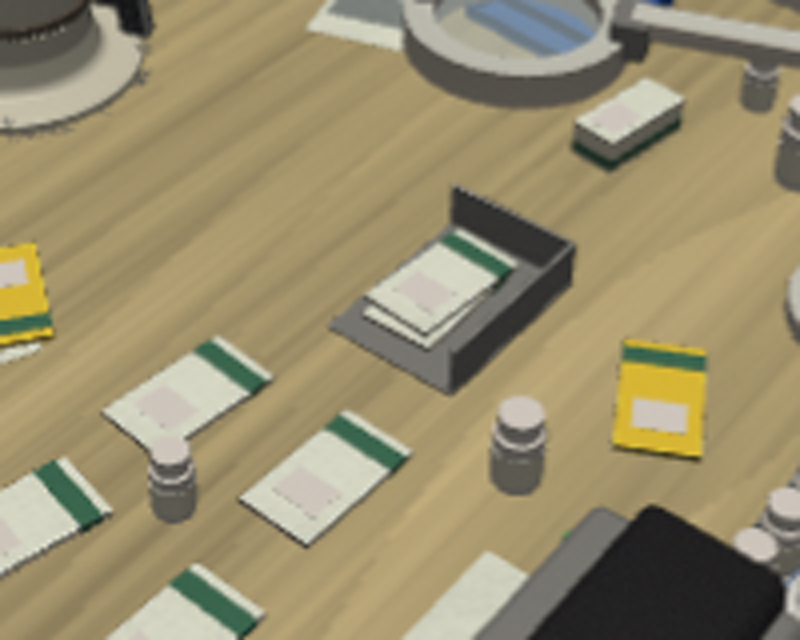

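The lamp went to θ≈194° and then came back to 201°, because joint 6 reached its 180° limit (q6 = q1 − yaw + 180). I'll work at yaw≈90 from here and push the handle in +y with shut fingers. First I'll straighten the tool.

```bash
python3 -m handwheel '[{"tx":0,"ty":0,"tz":-0.03,"ax":-5.7,"ay":0.4,"az":0,"jaw":-1},{"tx":0,"ty":0,"tz":0,"ax":-5.7,"ay":0.4,"az":0,"jaw":-1},{"tx":0,"ty":0,"tz":0,"ax":0,"ay":0,"az":-10,"jaw":-1},{"tx":0,"ty":0,"tz":0,"ax":0,"ay":0,"az":-10,"jaw":-1},{"tx":0,"ty":0,"tz":0,"ax":0,"ay":0,"az":-10,"jaw":-1},{"tx":0,"ty":0,"tz":0,"ax":0,"ay":0,"az":-10,"jaw":-1},{"tx":0,"ty":0,"tz":0,"ax":0,"ay":0,"az":-10,"jaw":-1},{"tx":0,"ty":0,"tz":0,"ax":0,"ay":0,"az":-10,"jaw":-1},{"tx":0,"ty":0,"tz":0,"ax":0,"ay":0,"az":-10,"jaw":-1},{"tx":0,"ty":0,"tz":0,"ax":0,"ay":0,"az":0,"jaw":-1}]' ; python3 -c "
from h import *
go(.432,.0,.248,90)"
```

```text
time: 9.05
ee_pos: [0.387, -0.1677, 0.3349]
tcp_rot: [178.3, -0.6, 89.1]
wrist_force: [0.5, 0.4, 0.8]
opening: 0.0002
grasp_force: 0.0
t 9.1 at [ 0.387  -0.1677  0.3349] [178.3  -0.6  89.1] shift(cur axes) [0.1675 0.0399 0.0898] shift(new axes) [0.1677 0.045  0.0869] turn [ 1.69 -0.56 -0.87]
```

```bash
python3 -m handwheel '[{"tx":0,"ty":0,"tz":0,"ax":1.7,"ay":-0.55,"az":-0.9,"jaw":-1},{"tx":0.05,"ty":0.015,"tz":0,"ax":0,"ay":0,"az":0,"jaw":-1},{"tx":0.05,"ty":0.015,"tz":0,"ax":0,"ay":0,"az":0,"jaw":-1},{"tx":0.05,"ty":0.015,"tz":0,"ax":0,"ay":0,"az":0,"jaw":-1},{"tx":0.018,"ty":0,"tz":0,"ax":0,"ay":0,"az":0,"jaw":-1},{"tx":0,"ty":0,"tz":0.03,"ax":0,"ay":0,"az":0,"jaw":-1},{"tx":0,"ty":0,"tz":0.03,"ax":0,"ay":0,"az":0,"jaw":-1},{"tx":0,"ty":0,"tz":0.027,"ax":0,"ay":0,"az":0,"jaw":-1},{"tx":0,"ty":0,"tz":0,"ax":0,"ay":0,"az":0,"jaw":-1},{"tx":0,"ty":0,"tz":0,"ax":0,"ay":0,"az":0,"jaw":-1}]'
python3 -m handwheel '[{"tx":0.02,"ty":0,"tz":0,"ax":0,"ay":0,"az":0,"jaw":-1},{"tx":0.02,"ty":-0.005,"tz":0,"ax":0,"ay":0,"az":0,"jaw":-1},{"tx":0.025,"ty":-0.005,"tz":0,"ax":0,"ay":0,"az":0,"jaw":-1},{"tx":0.03,"ty":-0.005,"tz":0,"ax":0,"ay":0,"az":0,"jaw":-1},{"tx":0.03,"ty":-0.003,"tz":0,"ax":0,"ay":0,"az":0,"jaw":-1},{"tx":0.03,"ty":0,"tz":0,"ax":0,"ay":0,"az":0,"jaw":-1},{"tx":0.03,"ty":0,"tz":0,"ax":0,"ay":0,"az":0,"jaw":-1},{"tx":0.03,"ty":0.003,"tz":0,"ax":0,"ay":0,"az":0,"jaw":-1},{"tx":0.03,"ty":0.004,"tz":0,"ax":0,"ay":0,"az":0,"jaw":-1},{"tx":0.02,"ty":0.004,"tz":0,"ax":0,"ay":0,"az":0,"jaw":-1}]'
python3 -m handwheel '[{"tx":0,"ty":0,"tz":0,"ax":0,"ay":0,"az":0,"jaw":-1},{"tx":0,"ty":0,"tz":0,"ax":0,"ay":0,"az":0,"jaw":-1},{"tx":-0.03,"ty":0,"tz":0,"ax":0,"ay":0,"az":0,"jaw":1},{"tx":-0.05,"ty":0,"tz":0,"ax":0,"ay":0,"az":0,"jaw":1},{"tx":-0.06,"ty":0,"tz":0,"ax":0,"ay":0,"az":0,"jaw":1},{"tx":-0.06,"ty":0,"tz":0,"ax":0,"ay":0,"az":0,"jaw":1},{"tx":-0.06,"ty":0,"tz":0,"ax":0,"ay":0,"az":0,"jaw":1},{"tx":-0.06,"ty":0,"tz":0,"ax":0,"ay":0,"az":0,"jaw":1},{"tx":-0.04,"ty":0,"tz":0,"ax":0,"ay":0,"az":0,"jaw":1},{"tx":0,"ty":0,"tz":0,"ax":0,"ay":0,"az":0,"jaw":1}]'
python3 -c "
from h import *
c=cam('top');save(c,'t3.png',(180,130,440,310),3)
np.save('t3.npy',c,allow_pickle=True);s=cam('scene');np.save('s3.npy',s,allow_pickle=True)
print(packs(c,(330,165,430,245)))
go(.435,-.22,.05,85)"
```

```text
time: 10.3
ee_pos: [0.4319, 0.0, 0.2487]
tcp_rot: [-180.0, 0.0, 90.0]
wrist_force: [0.5, 0.7, 0.9]
opening: -0.0003
grasp_force: 0.0
time: 11.55
ee_pos: [0.4246, 0.2662, 0.2487]
tcp_rot: [180.0, -0.0, 90.1]
wrist_force: [1.2, -3.2, 1.1]
opening: -0.0004
grasp_force: 1.1
time: 12.8
ee_pos: [0.4239, -0.0978, 0.2478]
tcp_rot: [-180.0, 0.0, 89.8]
wrist_force: [-0.5, 0.3, 0.4]
opening: 0.0854
grasp_force: 0.0
[(0.423, -0.3825, 80, 114, -11.4), (0.4987, -0.2903, 230, 313, 0.1)]
t 12.9 at [ 0.4243 -0.0956  0.2479] [-180.   -0.   90.] shift(cur axes) [-0.1245  0.0109  0.1978] shift(new axes) [-0.123   0.0215  0.1979] turn [-0.02 -0.02  4.97]
```

View pics/t3.png

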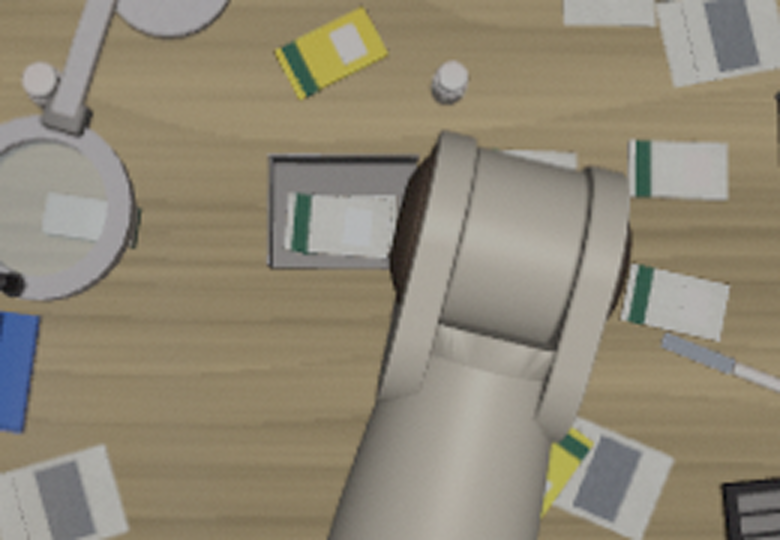

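The lamp is clear: the lens is around crop (50,210), 0.3 m left of the tray. Next are the tray's corner and yaw, from one enlarged composite of both views.

```bash
python3 -c "
from h import *
t=np.load('t3.npy',allow_pickle=True).item(); s=np.load('s2.npy',allow_pickle=True).item()
a=cv2.resize(t['color'][175:225,262:322,::-1],(480,400),interpolation=cv2.INTER_CUBIC)
b=cv2.resize(s['color'][222:287,258:328,::-1],(560,520),interpolation=cv2.INTER_CUBIC)
o=np.zeros((600,800,3),np.uint8); o[:300,:360]=cv2.resize(a,(360,300)); o[:409,360:]=cv2.resize(b,(440,409)); cv2.imwrite('pics/tr.png',o)
# circle check
h=onz(t,(180+12/3,130+283/3),.28);print('handle',h)
"
```

```text
handle [0.42456302 0.27962099 0.28      ]
```

View pics/tr.png

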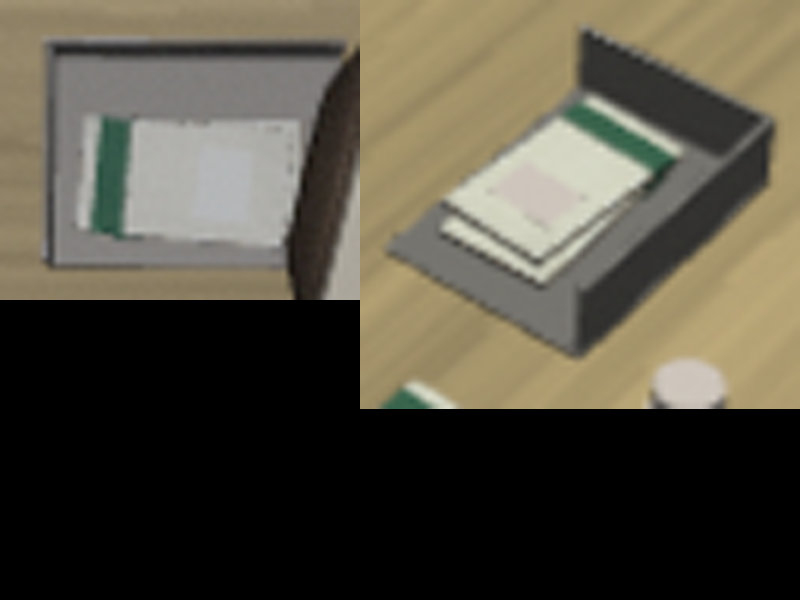

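The composite shows the +x wall's outer top edge at row 41 (top panel) and the +y wall's at column 45. In the scene panel, the top corner is at (770,120), the wall ends at (582,28) and (580,283), and the floor corners at (388,245) and (578,355).

```bash
python3 -c "
from h import *
t=np.load('t3.npy',allow_pickle=True).item(); t2=np.load('t2.npy',allow_pickle=True).item(); s=np.load('s2.npy',allow_pickle=True).item()
T=lambda u,v,z:onz(t,(262+u/6,175+v/6),z)[:2].round(4)
S=lambda u,v,z:onz(s,(258+(u-360)/6.286,222+v/6.286),z)[:2].round(4)
print('TOP corner',T(45,41,.046),'x wall right',T(345,41,.046),'-x,+y floor/wall end top',T(46,268,.046),'as floor',T(46,268,.004))
print('-y end t2', onz(t2,(220+328/3.3,130+172/3.3),.046)[:2],onz(t2,(220+328/3.3,130+296/3.3),.004)[:2])
print('SCENE corner',S(771,120,.046),'ywall end',S(582,27,.046),'xwall end',S(579,284,.046),'floor',S(388,245,.004),S(578,355,0))
print(packs(t,(272,180,312,220),.015))
"
```

```text
TOP corner [0.5816 0.0676] x wall right [ 0.5834 -0.0953] -x,+y floor/wall end top [0.4579 0.065 ] as floor [0.4612 0.0673]
-y end t2 [ 0.58244441 -0.09497018] [ 0.46301558 -0.09856964]
SCENE corner [0.586  0.0649] ywall end [0.4668 0.0645] xwall end [ 0.5828 -0.0933] floor [ 0.4671 -0.095 ] [ 0.5841 -0.0927]
[(0.5099, -0.0085, 71, 122, -1.1)]
```

Pile place ≈ (0.5475, 0.005), tray yaw ≈ 0. The tray packs are about (-37, -13) mm off, so I'll set the others down at (0.510, -0.010). The first pack is at (0.4357, -0.2207), tool yaw 85.

```bash
python3 -m handwheel '[{"tx":0,"ty":0,"tz":0,"ax":0,"ay":0,"az":5,"jaw":0.65},{"tx":-0.05,"ty":0.008,"tz":0.03,"ax":0,"ay":0,"az":0,"jaw":0.65},{"tx":-0.05,"ty":0.008,"tz":0.03,"ax":0,"ay":0,"az":0,"jaw":0.65},{"tx":-0.023,"ty":0.006,"tz":0.03,"ax":0,"ay":0,"az":0,"jaw":0.65},{"tx":0,"ty":0,"tz":0.04,"ax":0,"ay":0,"az":0,"jaw":0.65},{"tx":0,"ty":0,"tz":0.04,"ax":0,"ay":0,"az":0,"jaw":0.65},{"tx":0,"ty":0,"tz":0.03,"ax":0,"ay":0,"az":0,"jaw":0.65},{"tx":0,"ty":0,"tz":0.02,"ax":0,"ay":0,"az":0,"jaw":0.65},{"tx":0,"ty":0,"tz":0,"ax":0,"ay":0,"az":0,"jaw":0.65},{"tx":0,"ty":0,"tz":0,"ax":0,"ay":0,"az":0,"jaw":0.65}]' 25
python3 -c "
from h import *
go(.4357,-.2207,.003,85)"
```

```text
time: 14.15
ee_pos: [0.4367, -0.2191, 0.0287]
tcp_rot: [180.0, 0.0, 85.2]
wrist_force: [0.4, -0.1, -1.0]
opening: 0.0706
grasp_force: 0.0
t 14.2 at [ 0.4367 -0.2191  0.0287] [180.    0.   85.2] shift(cur axes) [-0.0017 -0.0009  0.0257] shift(new axes) [-0.0017 -0.0008  0.0257] turn [0.04 0.02 0.15]
```

```bash
python3 -m handwheel '[{"tx":-0.0015,"ty":-0.001,"tz":0.01,"ax":0,"ay":0,"az":0,"jaw":0.78},{"tx":0,"ty":0,"tz":0.006,"ax":0,"ay":0,"az":0,"jaw":0.78},{"tx":0,"ty":0,"tz":0.005,"ax":0,"ay":0,"az":0,"jaw":0.78},{"tx":0,"ty":0,"tz":0.004,"ax":0,"ay":0,"az":0,"jaw":0.78},{"tx":0,"ty":0,"tz":0.002,"ax":0,"ay":0,"az":0,"jaw":0.78},{"tx":0,"ty":0,"tz":0.001,"ax":0,"ay":0,"az":0,"jaw":0.78},{"tx":0,"ty":0,"tz":0,"ax":0,"ay":0,"az":0,"jaw":0.78},{"tx":0,"ty":0,"tz":0,"ax":0,"ay":0,"az":0,"jaw":0.78},{"tx":0,"ty":0,"tz":0,"ax":0,"ay":0,"az":0,"jaw":0.78},{"tx":0,"ty":0,"tz":0,"ax":0,"ay":0,"az":0,"jaw":0.78}]'
```

```text
time: 15.4
ee_pos: [0.435, -0.2209, -0.0003]
tcp_rot: [-180.0, -0.0, 85.1]
wrist_force: [-0.3, -0.3, 0.4]
opening: 0.0759
grasp_force: 0.0
```

```bash
python3 -m handwheel '[{"tx":0,"ty":0,"tz":0.001,"ax":0,"ay":0,"az":0,"jaw":0.78},{"tx":0,"ty":0,"tz":0.001,"ax":0,"ay":0,"az":0,"jaw":0.78},{"tx":0,"ty":0,"tz":0.001,"ax":0,"ay":0,"az":0,"jaw":0.78},{"tx":0,"ty":0,"tz":0.001,"ax":0,"ay":0,"az":0,"jaw":0.78},{"tx":0,"ty":0,"tz":0,"ax":0,"ay":0,"az":0,"jaw":0.6},{"tx":0,"ty":0,"tz":0,"ax":0,"ay":0,"az":0,"jaw":0.4},{"tx":0,"ty":0,"tz":0,"ax":0,"ay":0,"az":0,"jaw":0.3},{"tx":0,"ty":0,"tz":0,"ax":0,"ay":0,"az":0,"jaw":0.3},{"tx":0,"ty":0,"tz":0,"ax":0,"ay":0,"az":0,"jaw":0.3},{"tx":0,"ty":0,"tz":0,"ax":0,"ay":0,"az":0,"jaw":0.3}]'
```

```text
time: 16.65
ee_pos: [0.435, -0.2209, -0.0041]
tcp_rot: [-180.0, 0.0, 85.1]
wrist_force: [-1.1, 0.7, 5.3]
opening: 0.063
grasp_force: 28.0
```

```bash
python3 -m handwheel '[{"tx":0,"ty":0,"tz":-0.02,"ax":0,"ay":0,"az":0,"jaw":0.2},{"tx":0,"ty":0,"tz":-0.03,"ax":0,"ay":0,"az":0,"jaw":0.2},{"tx":0,"ty":0,"tz":-0.035,"ax":0,"ay":0,"az":-5,"jaw":0.2},{"tx":0.04,"ty":0.014,"tz":0,"ax":0,"ay":0,"az":0,"jaw":0.2},{"tx":0.05,"ty":0.018,"tz":0,"ax":0,"ay":0,"az":0,"jaw":0.2},{"tx":0.05,"ty":0.018,"tz":0,"ax":0,"ay":0,"az":0,"jaw":0.2},{"tx":0.04,"ty":0.014,"tz":0,"ax":0,"ay":0,"az":0,"jaw":0.2},{"tx":0.031,"ty":0.011,"tz":0,"ax":0,"ay":0,"az":0,"jaw":0.2},{"tx":0,"ty":0,"tz":0.03,"ax":0,"ay":0,"az":0,"jaw":0.2},{"tx":0,"ty":0,"tz":0,"ax":0,"ay":0,"az":0,"jaw":0.2}]'
python3 -c "
from h import *
go(.510,-.01,.016,90); print(telemetry.get_obs()['grasp_force'])"
```

```text
time: 17.9
ee_pos: [0.508, -0.0094, 0.0483]
tcp_rot: [-179.7, -0.0, 90.1]
wrist_force: [-0.7, -0.3, -1.0]
opening: 0.0629
grasp_force: 27.8
t 17.9 at [ 0.508  -0.0094  0.0483] [-179.7   -0.    90.1] shift(cur axes) [-0.0006  0.0021  0.0323] shift(new axes) [-0.0006  0.002   0.0323] turn [-0.28 -0.01  0.14]
27.835724651813507
```

```bash
python3 -m handwheel '[{"tx":0,"ty":0.002,"tz":0.012,"ax":0,"ay":0,"az":0,"jaw":0.2},{"tx":0,"ty":0,"tz":0.01,"ax":0,"ay":0,"az":0,"jaw":0.2},{"tx":0,"ty":0,"tz":0.006,"ax":0,"ay":0,"az":0,"jaw":0.2},{"tx":0,"ty":0,"tz":0.003,"ax":0,"ay":0,"az":0,"jaw":0.2},{"tx":0,"ty":0,"tz":0.001,"ax":0,"ay":0,"az":0,"jaw":0.2},{"tx":0,"ty":0,"tz":0,"ax":0,"ay":0,"az":0,"jaw":0.2},{"tx":0,"ty":0,"tz":0,"ax":0,"ay":0,"az":0,"jaw":0.2},{"tx":0,"ty":0,"tz":0,"ax":0,"ay":0,"az":0,"jaw":0.2},{"tx":0,"ty":0,"tz":0,"ax":0,"ay":0,"az":0,"jaw":0.2},{"tx":0,"ty":0,"tz":0,"ax":0,"ay":0,"az":0,"jaw":0.2}]'
python3 -m handwheel '[{"tx":0,"ty":0,"tz":0,"ax":0,"ay":0,"az":0,"jaw":0.5},{"tx":0,"ty":0,"tz":0,"ax":0,"ay":0,"az":0,"jaw":0.65},{"tx":0,"ty":0,"tz":0,"ax":0,"ay":0,"az":0,"jaw":0.78},{"tx":0,"ty":0,"tz":0,"ax":0,"ay":0,"az":0,"jaw":0.78},{"tx":0,"ty":0,"tz":-0.02,"ax":0,"ay":0,"az":0,"jaw":0.78},{"tx":0,"ty":0,"tz":-0.04,"ax":0,"ay":0,"az":0,"jaw":0.78},{"tx":0,"ty":0,"tz":-0.05,"ax":0,"ay":0,"az":0,"jaw":0.78},{"tx":-0.05,"ty":-0.05,"tz":0,"ax":0,"ay":0,"az":0,"jaw":0.78},{"tx":-0.06,"ty":-0.06,"tz":0,"ax":0,"ay":0,"az":0,"jaw":0.78},{"tx":-0.06,"ty":-0.06,"tz":0,"ax":0,"ay":0,"az":0,"jaw":0.78}]'
python3 -c "
from h import *
c=cam('top');s=cam('scene');np.save('t4.npy',c,allow_pickle=True)
print(packs(c,(330,165,430,245)),packs(c,(272,180,318,222),.021))
a=cv2.resize(c['color'][170:250,262:422,::-1],(800,400),interpolation=cv2.INTER_CUBIC)
b=cv2.resize(s['color'][215:290,250:340,::-1],(240,200),interpolation=cv2.INTER_CUBIC)
o=np.zeros((600,800,3),np.uint8);o[:400]=a;o[400:,:240]=b;cv2.imwrite('pics/p4.png',o)
go(.566,-.2177,.03,90)"
```

```text
time: 19.15
ee_pos: [0.5116, -0.0097, 0.0186]
tcp_rot: [-180.0, -0.0, 90.1]
wrist_force: [-0.2, 0.6, -0.7]
opening: 0.0629
grasp_force: 27.8
time: 20.4
ee_pos: [0.378, -0.1434, 0.1287]
tcp_rot: [180.0, 0.0, 90.2]
wrist_force: [0.2, -0.7, 0.1]
opening: 0.0759
grasp_force: 0.0
[(0.434, -0.3, 100, 287, 0.5), (0.5664, -0.2177, 64, 115, -0.1), (0.5795, -0.3895, 66, 113, -1.1)] [(0.5093, -0.0105, 70, 126, -1.1)]
t 20.5 at [ 0.3762 -0.1454  0.1291] [-1.80e+02  1.00e-01  8.98e+01] shift(cur axes) [-0.0715  0.1901  0.099 ] shift(new axes) [-0.0723  0.1898  0.0991] turn [-0.03  0.06 -0.2 ]
```

View pics/p4.png

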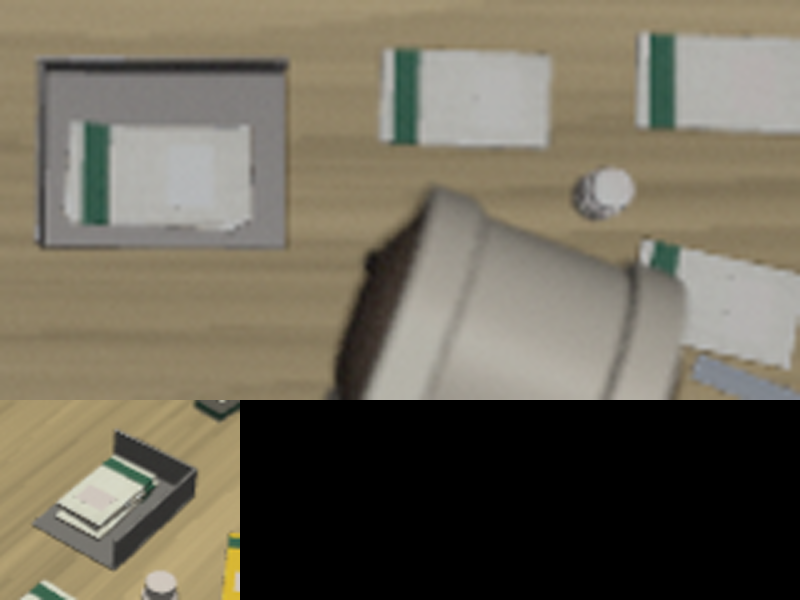

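Three packs are now stacked in the tray. Next is the pack at (0.566, -0.2177), yaw 90.

```bash
python3 -m handwheel '[{"tx":-0.024,"ty":0.06,"tz":0,"ax":0,"ay":0,"az":0,"jaw":0.78},{"tx":-0.024,"ty":0.06,"tz":0,"ax":0,"ay":0,"az":0,"jaw":0.78},{"tx":-0.024,"ty":0.06,"tz":0,"ax":0,"ay":0,"az":0,"jaw":0.78},{"tx":0,"ty":0.01,"tz":0.02,"ax":0,"ay":0,"az":0,"jaw":0.78},{"tx":0,"ty":0,"tz":0.04,"ax":0,"ay":0,"az":0,"jaw":0.78},{"tx":0,"ty":0,"tz":0.035,"ax":0,"ay":0,"az":0,"jaw":0.78},{"tx":0,"ty":0,"tz":0.02,"ax":0,"ay":0,"az":0,"jaw":0.78},{"tx":0,"ty":0,"tz":0,"ax":0,"ay":0,"az":0,"jaw":0.78},{"tx":0,"ty":0,"tz":0,"ax":0,"ay":0,"az":0,"jaw":0.78},{"tx":0,"ty":0,"tz":0,"ax":0,"ay":0,"az":0,"jaw":0.78}]'
python3 -c "
from h import *
go(.566,-.2177,-.004,90)"
```

```text
time: 21.75
ee_pos: [0.5642, -0.2122, 0.0152]
tcp_rot: [179.9, 0.0, 90.1]
wrist_force: [0.7, 0.2, -0.4]
opening: 0.076
grasp_force: 0.0
t 21.8 at [ 0.5642 -0.2122  0.0152] [179.9   0.   90.1] shift(cur axes) [-0.0055  0.0017  0.0192] shift(new axes) [-0.0055  0.0018  0.0192] turn [0.1  0.05 0.1 ]
```

```bash
python3 -m handwheel '[{"tx":-0.0055,"ty":0.0017,"tz":0.008,"ax":0,"ay":0,"az":0,"jaw":0.78},{"tx":0,"ty":0,"tz":0.006,"ax":0,"ay":0,"az":0,"jaw":0.78},{"tx":0,"ty":0,"tz":0.004,"ax":0,"ay":0,"az":0,"jaw":0.78},{"tx":0,"ty":0,"tz":0.001,"ax":0,"ay":0,"az":0,"jaw":0.78},{"tx":0,"ty":0,"tz":0,"ax":0,"ay":0,"az":0,"jaw":0.6},{"tx":0,"ty":0,"tz":0,"ax":0,"ay":0,"az":0,"jaw":0.4},{"tx":0,"ty":0,"tz":0,"ax":0,"ay":0,"az":0,"jaw":0.2},{"tx":0,"ty":0,"tz":0,"ax":0,"ay":0,"az":0,"jaw":0.2},{"tx":0,"ty":0,"tz":0,"ax":0,"ay":0,"az":0,"jaw":0.2},{"tx":0,"ty":0,"tz":0,"ax":0,"ay":0,"az":0,"jaw":0.2}]'
python3 -m handwheel '[{"tx":0,"ty":0,"tz":-0.02,"ax":0,"ay":0,"az":0,"jaw":0.2},{"tx":0,"ty":0,"tz":-0.03,"ax":0,"ay":0,"az":0,"jaw":0.2},{"tx":0,"ty":0,"tz":-0.03,"ax":0,"ay":0,"az":0,"jaw":0.2},{"tx":0.03,"ty":-0.016,"tz":0,"ax":0,"ay":0,"az":0,"jaw":0.2},{"tx":0.045,"ty":-0.02,"tz":0,"ax":0,"ay":0,"az":0,"jaw":0.2},{"tx":0.05,"ty":-0.02,"tz":0,"ax":0,"ay":0,"az":0,"jaw":0.2},{"tx":0.045,"ty":0,"tz":0,"ax":0,"ay":0,"az":0,"jaw":0.2},{"tx":0.037,"ty":0,"tz":0,"ax":0,"ay":0,"az":0,"jaw":0.2},{"tx":0,"ty":0,"tz":0.02,"ax":0,"ay":0,"az":0,"jaw":0.2},{"tx":0,"ty":0,"tz":0,"ax":0,"ay":0,"az":0,"jaw":0.2}]'
python3 -c "
from h import *
go(.510,-.01,.024,90)"
```

```text
time: 23.0
ee_pos: [0.5653, -0.2174, -0.0051]
tcp_rot: [-180.0, 0.0, 90.1]
wrist_force: [0.2, 0.8, 4.4]
opening: 0.0632
grasp_force: 28.0
time: 24.25
ee_pos: [0.508, -0.0101, 0.0543]
tcp_rot: [-179.9, -0.0, 90.1]
wrist_force: [0.9, -0.3, -0.0]
opening: 0.0633
grasp_force: 27.7
t 24.2 at [ 0.508  -0.0101  0.0543] [-179.9   -0.    90.1] shift(cur axes) [0.0001 0.0021 0.0303] shift(new axes) [0.0001 0.002  0.0303] turn [-0.14 -0.    0.14]
```

```bash
python3 -m handwheel '[{"tx":0,"ty":0.002,"tz":0.012,"ax":0,"ay":0,"az":0,"jaw":0.2},{"tx":0,"ty":0,"tz":0.01,"ax":0,"ay":0,"az":0,"jaw":0.2},{"tx":0,"ty":0,"tz":0.006,"ax":0,"ay":0,"az":0,"jaw":0.2},{"tx":0,"ty":0,"tz":0.003,"ax":0,"ay":0,"az":0,"jaw":0.2},{"tx":0,"ty":0,"tz":0,"ax":0,"ay":0,"az":0,"jaw":0.2},{"tx":0,"ty":0,"tz":0,"ax":0,"ay":0,"az":0,"jaw":0.2},{"tx":0,"ty":0,"tz":0,"ax":0,"ay":0,"az":0,"jaw":0.5},{"tx":0,"ty":0,"tz":0,"ax":0,"ay":0,"az":0,"jaw":0.65},{"tx":0,"ty":0,"tz":0,"ax":0,"ay":0,"az":0,"jaw":0.78},{"tx":0,"ty":0,"tz":0,"ax":0,"ay":0,"az":0,"jaw":0.78}]'
python3 -m handwheel '[{"tx":0,"ty":0,"tz":-0.02,"ax":0,"ay":0,"az":0,"jaw":0.78},{"tx":0,"ty":0,"tz":-0.04,"ax":0,"ay":0,"az":0,"jaw":0.78},{"tx":0,"ty":0,"tz":-0.05,"ax":0,"ay":0,"az":0,"jaw":0.78},{"tx":-0.05,"ty":-0.05,"tz":0,"ax":0,"ay":0,"az":0,"jaw":0.78},{"tx":-0.06,"ty":-0.06,"tz":0,"ax":0,"ay":0,"az":0,"jaw":0.78},{"tx":-0.06,"ty":-0.03,"tz":0,"ax":0,"ay":0,"az":0,"jaw":0.78},{"tx":0,"ty":0,"tz":0,"ax":0,"ay":0,"az":0,"jaw":0.78},{"tx":0,"ty":0,"tz":0,"ax":0,"ay":0,"az":0,"jaw":0.78},{"tx":0,"ty":0,"tz":0,"ax":0,"ay":0,"az":0,"jaw":0.78},{"tx":0,"ty":0,"tz":0,"ax":0,"ay":0,"az":0,"jaw":0.78}]'
python3 -c "
from h import *
c=cam('top');np.save('t5.npy',c,allow_pickle=True)
print(packs(c,(360,160,430,245)),packs(c,(272,180,318,222),.032))
go(.5795,-.3895,.02,89)"
```

```text
time: 25.5
ee_pos: [0.5108, -0.0105, 0.0236]
tcp_rot: [-180.0, -0.0, 90.1]
wrist_force: [-0.4, 1.2, 0.3]
opening: 0.076
grasp_force: 0.0
time: 26.75
ee_pos: [0.3952, -0.154, 0.1334]
tcp_rot: [-179.9, -0.0, 90.2]
wrist_force: [0.7, 0.6, 0.3]
opening: 0.0761
grasp_force: 0.0
[(0.4482, -0.3384, 130, 209, -0.2), (0.5795, -0.3895, 66, 113, -1.1)] [(0.5088, -0.0104, 68, 125, -1.1)]
t 26.8 at [ 0.3952 -0.1541  0.1335] [-179.9   -0.    90.2] shift(cur axes) [-0.2361  0.1836  0.1132] shift(new axes) [-0.2321  0.1884  0.1135] turn [-0.05 -0.02  1.21]
```

```bash
python3 -m handwheel '[{"tx":0,"ty":0,"tz":0,"ax":0,"ay":0,"az":1.2,"jaw":0.78},{"tx":-0.045,"ty":0.036,"tz":0,"ax":0,"ay":0,"az":0,"jaw":0.78},{"tx":-0.05,"ty":0.04,"tz":0,"ax":0,"ay":0,"az":0,"jaw":0.78},{"tx":-0.05,"ty":0.04,"tz":0,"ax":0,"ay":0,"az":0,"jaw":0.78},{"tx":-0.05,"ty":0.04,"tz":0,"ax":0,"ay":0,"az":0,"jaw":0.78},{"tx":-0.037,"ty":0.032,"tz":0.02,"ax":0,"ay":0,"az":0,"jaw":0.78},{"tx":0,"ty":0,"tz":0.04,"ax":0,"ay":0,"az":0,"jaw":0.78},{"tx":0,"ty":0,"tz":0.04,"ax":0,"ay":0,"az":0,"jaw":0.78},{"tx":0,"ty":0,"tz":0.013,"ax":0,"ay":0,"az":0,"jaw":0.78},{"tx":0,"ty":0,"tz":0,"ax":0,"ay":0,"az":0,"jaw":0.78}]'
python3 -c "
from h import *
go(.5795,-.3895,-.004,89)"
```

```text
time: 28.05
ee_pos: [0.5753, -0.3865, 0.0204]
tcp_rot: [-179.9, -0.0, 88.9]
wrist_force: [0.3, -0.6, 0.9]
opening: 0.0761
grasp_force: 0.0
t 28.1 at [ 0.5753 -0.3865  0.0204] [-179.9   -0.    88.9] shift(cur axes) [-0.0029  0.0043  0.0244] shift(new axes) [-0.0029  0.0043  0.0244] turn [-0.08 -0.03 -0.11]
```

```bash
python3 -m handwheel '[{"tx":-0.003,"ty":0.0043,"tz":0.01,"ax":0,"ay":0,"az":0,"jaw":0.78},{"tx":0,"ty":0,"tz":0.008,"ax":0,"ay":0,"az":0,"jaw":0.78},{"tx":0,"ty":0,"tz":0.004,"ax":0,"ay":0,"az":0,"jaw":0.78},{"tx":0,"ty":0,"tz":0.002,"ax":0,"ay":0,"az":0,"jaw":0.78},{"tx":0,"ty":0,"tz":0,"ax":0,"ay":0,"az":0,"jaw":0.6},{"tx":0,"ty":0,"tz":0,"ax":0,"ay":0,"az":0,"jaw":0.4},{"tx":0,"ty":0,"tz":0,"ax":0,"ay":0,"az":0,"jaw":0.2},{"tx":0,"ty":0,"tz":0,"ax":0,"ay":0,"az":0,"jaw":0.2},{"tx":0,"ty":0,"tz":0,"ax":0,"ay":0,"az":0,"jaw":0.2},{"tx":0,"ty":0,"tz":0,"ax":0,"ay":0,"az":0,"jaw":0.2}]'
python3 -m handwheel '[{"tx":0,"ty":0,"tz":-0.02,"ax":0,"ay":0,"az":0,"jaw":0.2},{"tx":0,"ty":0,"tz":-0.035,"ax":0,"ay":0,"az":0,"jaw":0.2},{"tx":0,"ty":0,"tz":-0.035,"ax":0,"ay":0,"az":-1.1,"jaw":0.2},{"tx":0.04,"ty":-0.01,"tz":0,"ax":0,"ay":0,"az":0,"jaw":0.2},{"tx":0.05,"ty":-0.015,"tz":0,"ax":0,"ay":0,"az":0,"jaw":0.2},{"tx":0.05,"ty":-0.015,"tz":0,"ax":0,"ay":0,"az":0,"jaw":0.2},{"tx":0.05,"ty":-0.015,"tz":0,"ax":0,"ay":0,"az":0,"jaw":0.2},{"tx":0.05,"ty":-0.014,"tz":0,"ax":0,"ay":0,"az":0,"jaw":0.2},{"tx":0.05,"ty":0,"tz":0,"ax":0,"ay":0,"az":0,"jaw":0.2},{"tx":0.03,"ty":0,"tz":0,"ax":0,"ay":0,"az":0,"jaw":0.2}]'
python3 -c "
from h import *
go(.510,-.01,.031,90)"
```

```text
time: 29.3
ee_pos: [0.5798, -0.3901, -0.003]
tcp_rot: [180.0, 0.0, 88.9]
wrist_force: [-0.1, 1.1, 5.8]
opening: 0.0631
grasp_force: 28.0
time: 30.55
ee_pos: [0.5105, -0.068, 0.0879]
tcp_rot: [180.0, -0.0, 90.1]
wrist_force: [0.3, -0.8, -0.1]
opening: 0.0626
grasp_force: 27.6
t 30.6 at [ 0.5105 -0.068   0.0879] [180.   -0.   90.1] shift(cur axes) [ 0.058  -0.0005  0.0569] shift(new axes) [ 0.058  -0.0005  0.0569] turn [ 0.04 -0.01  0.06]
```

```bash
python3 -m handwheel '[{"tx":0.04,"ty":0,"tz":0,"ax":0,"ay":0,"az":0,"jaw":0.2},{"tx":0.019,"ty":0,"tz":0.02,"ax":0,"ay":0,"az":0,"jaw":0.2},{"tx":0,"ty":0,"tz":0.02,"ax":0,"ay":0,"az":0,"jaw":0.2},{"tx":0,"ty":0,"tz":0.012,"ax":0,"ay":0,"az":0,"jaw":0.2},{"tx":0,"ty":0,"tz":0.004,"ax":0,"ay":0,"az":0,"jaw":0.2},{"tx":0,"ty":0,"tz":0,"ax":0,"ay":0,"az":0,"jaw":0.2},{"tx":0,"ty":0,"tz":0,"ax":0,"ay":0,"az":0,"jaw":0.5},{"tx":0,"ty":0,"tz":0,"ax":0,"ay":0,"az":0,"jaw":0.65},{"tx":0,"ty":0,"tz":0,"ax":0,"ay":0,"az":0,"jaw":0.78},{"tx":0,"ty":0,"tz":0,"ax":0,"ay":0,"az":0,"jaw":0.78}]'
python3 -m handwheel '[{"tx":0,"ty":0,"tz":-0.02,"ax":0,"ay":0,"az":0,"jaw":0.78},{"tx":0,"ty":0,"tz":-0.04,"ax":0,"ay":0,"az":0,"jaw":0.78},{"tx":0,"ty":0,"tz":-0.05,"ax":0,"ay":0,"az":0,"jaw":0.78},{"tx":-0.05,"ty":-0.05,"tz":0,"ax":0,"ay":0,"az":0,"jaw":0.78},{"tx":-0.05,"ty":-0.06,"tz":0,"ax":0,"ay":0,"az":0,"jaw":0.78},{"tx":-0.03,"ty":-0.03,"tz":0,"ax":0,"ay":0,"az":0,"jaw":0.78},{"tx":0,"ty":0,"tz":0,"ax":0,"ay":0,"az":0,"jaw":0.78},{"tx":0,"ty":0,"tz":0,"ax":0,"ay":0,"az":0,"jaw":0.78},{"tx":0,"ty":0,"tz":0,"ax":0,"ay":0,"az":0,"jaw":0.78},{"tx":0,"ty":0,"tz":0,"ax":0,"ay":0,"az":0,"jaw":0.78}]'
python3 -c "
from h import *
c=cam('top');np.save('t6.npy',c,allow_pickle=True);s=cam('scene');np.save('s6.npy',s,allow_pickle=True)
print(packs(c,(360,160,430,245)),packs(c,(272,180,318,222),.039))
a=cv2.resize(c['color'][165:245,262:432,::-1],(800,376),interpolation=cv2.INTER_CUBIC)
b=cv2.resize(s['color'][215:290,250:340,::-1],(268,224),interpolation=cv2.INTER_CUBIC)
o=np.zeros((600,800,3),np.uint8);o[:376]=a;o[376:,:268]=b;cv2.imwrite('pics/p6.png',o)
go(.423,-.38,.02,78)"
```

```text
time: 31.8
ee_pos: [0.5107, -0.011, 0.0307]
tcp_rot: [-180.0, -0.0, 90.0]
wrist_force: [0.8, 0.7, -0.3]
opening: 0.0759
grasp_force: 0.0
time: 33.05
ee_pos: [0.3889, -0.1247, 0.1404]
tcp_rot: [-179.9, -0.0, 90.1]
wrist_force: [-0.3, 0.1, -0.6]
opening: 0.0762
grasp_force: 0.0
[(0.4281, -0.3384, 90, 209, -0.2)] [(0.5088, -0.0106, 66, 124, -1.1)]
t 33.1 at [ 0.3888 -0.1248  0.1404] [-179.9   -0.    90.1] shift(cur axes) [-0.2553  0.0341  0.1203] shift(new axes) [-0.2425  0.0865  0.1204] turn [-6.000e-02 -1.000e-02  1.205e+01]
```

View pics/p6.png

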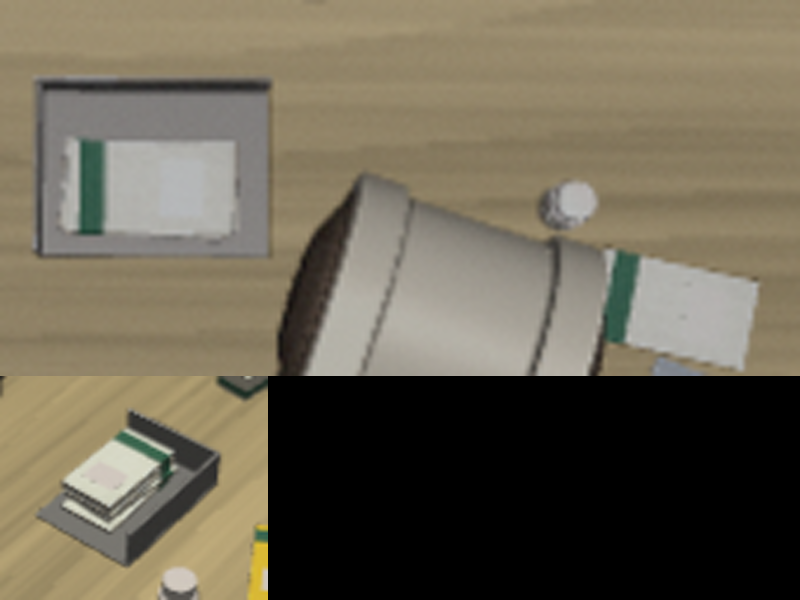

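The pile of five looks good, and pack 4 hasn't moved. I'll take its pose from its four corners in the earlier crop, then grip off-centre toward the band to stay clear of the spatula.

```bash
python3 -c "
from h import *
t=np.load('top0.npy',allow_pickle=True).item()
P=np.array([onz(t,(325+u/6,165+v/6),.007)[:2] for u,v in [(397,316),(590,358),(570,472),(375,430)]])
S=np.array([onz(t,(325+u/6,165+v/6),.002)[:2] for u,v in [(458,460),(455,478),(600,520)]])
c=P.mean(0); w=(P[0]+P[1]-P[2]-P[3])/2; l=(P[0]+P[3]-P[1]-P[2])/2
print(c,np.hypot(*w),np.hypot(*l),np.degrees(np.arctan2(w[1],w[0])),np.degrees(np.arctan2(-l[0],l[1])))
l/=np.hypot(*l); w/=np.hypot(*w); print('spatula in pack axes (w,l)',((S-c)@np.c_[w,l]).round(4)); g=c+.03*l; print(g); go(*g,.02,78)"
```

```text
[ 0.42933203 -0.38685782] 0.06486533768405442 0.11162312274884041 -11.293050557587902 -11.554246887100128
spatula in pack axes (w,l) [[-0.0386  0.0057]
 [-0.0488  0.0054]
 [-0.0551 -0.0795]]
[ 0.4353409  -0.35746575]
t 33.1 at [ 0.3888 -0.1248  0.1404] [-179.9   -0.    90.1] shift(cur axes) [-0.2328  0.0465  0.1203] shift(new axes) [-0.2179  0.0939  0.1204] turn [-6.000e-02 -1.000e-02  1.205e+01]
```

```bash
python3 -m handwheel '[{"tx":0,"ty":0,"tz":0,"ax":0,"ay":0,"az":5.8,"jaw":0.78},{"tx":0,"ty":0,"tz":0,"ax":0,"ay":0,"az":5.7,"jaw":0.78},{"tx":-0.05,"ty":0.021,"tz":0,"ax":0,"ay":0,"az":0,"jaw":0.78},{"tx":-0.05,"ty":0.021,"tz":0,"ax":0,"ay":0,"az":0,"jaw":0.78},{"tx":-0.05,"ty":0.021,"tz":0,"ax":0,"ay":0,"az":0,"jaw":0.78},{"tx":-0.045,"ty":0.02,"tz":0,"ax":0,"ay":0,"az":0,"jaw":0.78},{"tx":-0.023,"ty":0.01,"tz":0.03,"ax":0,"ay":0,"az":0,"jaw":0.78},{"tx":0,"ty":0,"tz":0.05,"ax":0,"ay":0,"az":0,"jaw":0.78},{"tx":0,"ty":0,"tz":0.035,"ax":0,"ay":0,"az":0,"jaw":0.78},{"tx":0,"ty":0,"tz":0,"ax":0,"ay":0,"az":0,"jaw":0.78}]'
python3 -c "
from h import *
go(.4353,-.3575,-.004,78.6);s=cam('scene');save(s,'s7.png',(120,240,300,360),4)"
```

```text
time: 34.4
ee_pos: [0.4347, -0.3559, 0.0227]
tcp_rot: [-179.7, -0.2, 78.5]
wrist_force: [1.2, -1.5, 0.8]
opening: 0.0759
grasp_force: 0.0
t 34.4 at [ 0.4347 -0.3559  0.0227] [-179.7   -0.2   78.5] shift(cur axes) [-0.0015  0.0011  0.0267] shift(new axes) [-0.0014  0.0009  0.0267] turn [-0.32 -0.15 -0.09]
```

View pics/s7.png

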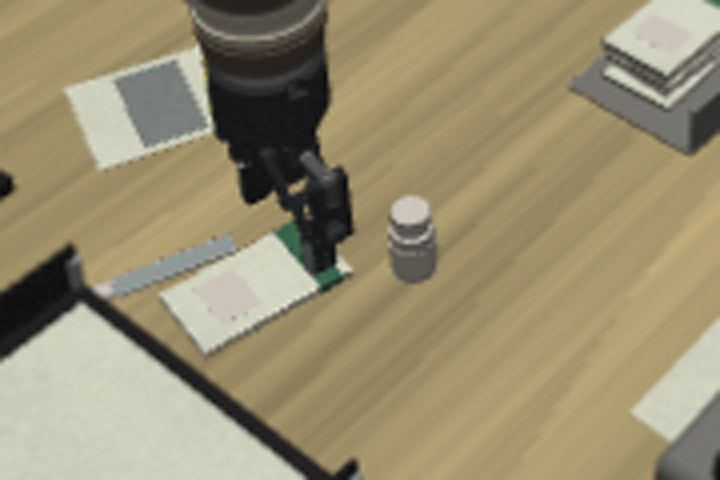

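The fingers straddle the pack at the green band, clear of the blade tip at (230,240). I'll grip and carry it.

```bash
python3 -m handwheel '[{"tx":-0.0015,"ty":0.001,"tz":0.01,"ax":0,"ay":0,"az":0,"jaw":0.78},{"tx":0,"ty":0,"tz":0.01,"ax":0,"ay":0,"az":0,"jaw":0.78},{"tx":0,"ty":0,"tz":0.005,"ax":0,"ay":0,"az":0,"jaw":0.78},{"tx":0,"ty":0,"tz":0.0015,"ax":0,"ay":0,"az":0,"jaw":0.78},{"tx":0,"ty":0,"tz":0,"ax":0,"ay":0,"az":0,"jaw":0.6},{"tx":0,"ty":0,"tz":0,"ax":0,"ay":0,"az":0,"jaw":0.4},{"tx":0,"ty":0,"tz":0,"ax":0,"ay":0,"az":0,"jaw":0.2},{"tx":0,"ty":0,"tz":0,"ax":0,"ay":0,"az":0,"jaw":0.2},{"tx":0,"ty":0,"tz":0,"ax":0,"ay":0,"az":0,"jaw":0.2},{"tx":0,"ty":0,"tz":0,"ax":0,"ay":0,"az":0,"jaw":0.2}]'
python3 -m handwheel '[{"tx":0,"ty":0,"tz":-0.02,"ax":0,"ay":0,"az":0,"jaw":0.2},{"tx":0,"ty":0,"tz":-0.04,"ax":0,"ay":0,"az":0,"jaw":0.2},{"tx":0,"ty":0,"tz":-0.04,"ax":0,"ay":0,"az":-5.7,"jaw":0.2},{"tx":0,"ty":0,"tz":0,"ax":0,"ay":0,"az":-5.7,"jaw":0.2},{"tx":0.04,"ty":0.01,"tz":0,"ax":0,"ay":0,"az":0,"jaw":0.2},{"tx":0.05,"ty":0.015,"tz":0,"ax":0,"ay":0,"az":0,"jaw":0.2},{"tx":0.05,"ty":0.015,"tz":0,"ax":0,"ay":0,"az":0,"jaw":0.2},{"tx":0.05,"ty":0.015,"tz":0,"ax":0,"ay":0,"az":0,"jaw":0.2},{"tx":0.05,"ty":0.015,"tz":0,"ax":0,"ay":0,"az":0,"jaw":0.2},{"tx":0.05,"ty":0,"tz":0,"ax":0,"ay":0,"az":0,"jaw":0.2}]'
python3 -c "
from h import *
go(.510,.02,.038,90)"
```

```text
time: 35.7
ee_pos: [0.4369, -0.3591, -0.0003]
tcp_rot: [-180.0, 0.0, 78.5]
wrist_force: [-1.5, 2.7, 6.0]
opening: 0.0622
grasp_force: 27.0
time: 36.95
ee_pos: [0.508, -0.0674, 0.0989]
tcp_rot: [-180.0, -0.0, 89.9]
wrist_force: [-0.9, 0.8, -0.4]
opening: 0.0622
grasp_force: 27.5
t 37.0 at [ 0.508  -0.0674  0.0989] [-180.    -0.    89.9] shift(cur axes) [0.0874 0.0019 0.061 ] shift(new axes) [0.0874 0.002  0.0609] turn [-0.   -0.01 -0.09]
```

```bash
python3 -c "
from h import *
c=cam('top')
print(packs(c,(360,160,430,245)))
s=cam('scene');u,v=proj(s,(.508,-.0974,.1)).astype(int);print(u,v,s['color'][v-20:v+21:8,u-24:u+25:8].tolist())"
```

```text
[]
272 243 [[[168, 152, 109], [172, 154, 110], [167, 150, 107], [21, 20, 20], [170, 152, 109], [34, 34, 35], [22, 25, 25]], [[174, 156, 113], [170, 152, 109], [168, 151, 109], [146, 156, 139], [59, 103, 78], [27, 27, 28], [30, 30, 30]], [[170, 151, 109], [171, 154, 111], [215, 216, 198], [217, 218, 201], [216, 218, 201], [44, 45, 43], [85, 119, 96]], [[169, 152, 109], [183, 183, 169], [217, 218, 200], [211, 202, 192], [122, 117, 106], [211, 202, 192], [216, 217, 199]], [[165, 148, 107], [160, 144, 104], [157, 141, 101], [109, 106, 97], [122, 118, 107], [211, 212, 193], [130, 125, 113]], [[162, 146, 105], [155, 140, 101], [121, 110, 83], [121, 119, 113], [149, 146, 132], [197, 198, 181], [120, 118, 112]]]
```

```bash
python3 -m handwheel '[{"tx":0.05,"ty":0.002,"tz":0,"ax":0,"ay":0,"az":0,"jaw":0.2},{"tx":0.037,"ty":0,"tz":0.02,"ax":0,"ay":0,"az":0,"jaw":0.2},{"tx":0,"ty":0,"tz":0.02,"ax":0,"ay":0,"az":0,"jaw":0.2},{"tx":0,"ty":0,"tz":0.014,"ax":0,"ay":0,"az":0,"jaw":0.2},{"tx":0,"ty":0,"tz":0.005,"ax":0,"ay":0,"az":0,"jaw":0.2},{"tx":0,"ty":0,"tz":0,"ax":0,"ay":0,"az":0,"jaw":0.2},{"tx":0,"ty":0,"tz":0,"ax":0,"ay":0,"az":0,"jaw":0.5},{"tx":0,"ty":0,"tz":0,"ax":0,"ay":0,"az":0,"jaw":0.65},{"tx":0,"ty":0,"tz":0,"ax":0,"ay":0,"az":0,"jaw":0.78},{"tx":0,"ty":0,"tz":0,"ax":0,"ay":0,"az":0,"jaw":0.78}]'
python3 -m handwheel '[{"tx":0,"ty":0,"tz":-0.02,"ax":0,"ay":0,"az":0,"jaw":0.78},{"tx":0,"ty":0,"tz":-0.04,"ax":0,"ay":0,"az":0,"jaw":0.78},{"tx":0,"ty":-0.04,"tz":-0.02,"ax":0,"ay":0,"az":0,"jaw":0.5},{"tx":-0.03,"ty":-0.04,"tz":0,"ax":0,"ay":0,"az":0,"jaw":0.5},{"tx":0,"ty":0,"tz":0,"ax":0,"ay":0,"az":-10,"jaw":0.5},{"tx":0,"ty":0,"tz":0,"ax":0,"ay":0,"az":-10,"jaw":0.5},{"tx":0,"ty":0,"tz":0,"ax":0,"ay":0,"az":-10,"jaw":0.5},{"tx":0,"ty":0,"tz":0,"ax":0,"ay":0,"az":-10,"jaw":0.5},{"tx":0,"ty":0,"tz":0,"ax":0,"ay":0,"az":-10,"jaw":0.5},{"tx":0,"ty":0,"tz":0,"ax":0,"ay":0,"az":-10,"jaw":0.5}]'
python3 -m handwheel '[{"tx":0,"ty":0,"tz":0,"ax":0,"ay":0,"az":-10,"jaw":0.5},{"tx":0,"ty":0,"tz":0,"ax":0,"ay":0,"az":-10,"jaw":0.5},{"tx":0,"ty":0,"tz":0,"ax":0,"ay":0,"az":-10,"jaw":0.5},{"tx":0,"ty":0,"tz":0,"ax":0,"ay":0,"az":0,"jaw":0.5},{"tx":0,"ty":0,"tz":0,"ax":0,"ay":0,"az":0,"jaw":0.5},{"tx":0,"ty":0,"tz":0,"ax":0,"ay":0,"az":0,"jaw":0.5},{"tx":0,"ty":0,"tz":0,"ax":0,"ay":0,"az":0,"jaw":0.5},{"tx":0,"ty":0,"tz":0,"ax":0,"ay":0,"az":0,"jaw":0.5},{"tx":0,"ty":0,"tz":0,"ax":0,"ay":0,"az":0,"jaw":0.5},{"tx":0,"ty":0,"tz":0,"ax":0,"ay":0,"az":0,"jaw":0.5}]'
python3 -c "
from h import *
go(.44,-.010,.003,180)
c=cam('top');print(packs(c,(272,175,318,222),.046),packs(c,(330,160,430,245)))"
```

```text
time: 38.3
ee_pos: [0.5095, 0.0179, 0.0402]
tcp_rot: [-180.0, -0.0, 89.9]
wrist_force: [0.3, 0.5, -0.2]
opening: 0.0762
grasp_force: 0.0
time: 39.55
ee_pos: [0.4294, -0.012, 0.1202]
tcp_rot: [-180.0, -0.0, 150.2]
wrist_force: [0.1, -0.5, 0.0]
opening: 0.0638
grasp_force: 0.0
time: 40.8
ee_pos: [0.4294, -0.012, 0.1201]
tcp_rot: [180.0, -0.0, 179.9]
wrist_force: [0.0, -0.0, -0.8]
opening: 0.0641
grasp_force: 0.0
t 40.8 at [ 0.4294 -0.012   0.1201] [180.   -0.  179.9] shift(cur axes) [-0.0106  0.002   0.1171] shift(new axes) [-0.0106  0.002   0.1171] turn [ 0.01 -0.03 -0.11]
[(0.5002, -0.0148, 91, 146, 0.7)] []
```

```bash
python3 -m handwheel '[{"tx":-0.004,"ty":0.002,"tz":0.04,"ax":0,"ay":0,"az":0,"jaw":0.5},{"tx":0,"ty":0,"tz":0.04,"ax":0,"ay":0,"az":0,"jaw":0.5},{"tx":0,"ty":0,"tz":0.025,"ax":0,"ay":0,"az":0,"jaw":0.5},{"tx":0,"ty":0,"tz":0.012,"ax":0,"ay":0,"az":0,"jaw":0.5},{"tx":0,"ty":0,"tz":0,"ax":0,"ay":0,"az":0,"jaw":0.5},{"tx":-0.01,"ty":0,"tz":0,"ax":0,"ay":0,"az":0,"jaw":0.5},{"tx":-0.01,"ty":0,"tz":0,"ax":0,"ay":0,"az":0,"jaw":0.5},{"tx":-0.005,"ty":0,"tz":0,"ax":0,"ay":0,"az":0,"jaw":0.5},{"tx":0,"ty":0,"tz":0,"ax":0,"ay":0,"az":0,"jaw":0.5},{"tx":0,"ty":0,"tz":0,"ax":0,"ay":0,"az":0,"jaw":0.5}]'
python3 -c "
from h import *
c=cam('top');s=cam('scene')
a=cv2.resize(c['color'][165:235,262:332,::-1],(400,400),interpolation=cv2.INTER_CUBIC)
b=cv2.resize(s['color'][210:290,250:330,::-1],(400,400),interpolation=cv2.INTER_CUBIC)
cv2.imwrite('pics/p8.png',np.hstack([a,b]))"
```

```text
time: 42.1
ee_pos: [0.4582, -0.01, 0.003]
tcp_rot: [180.0, -0.1, 179.9]
wrist_force: [-0.6, -0.2, -0.1]
opening: 0.064
grasp_force: 0.0
```

View pics/p8.png

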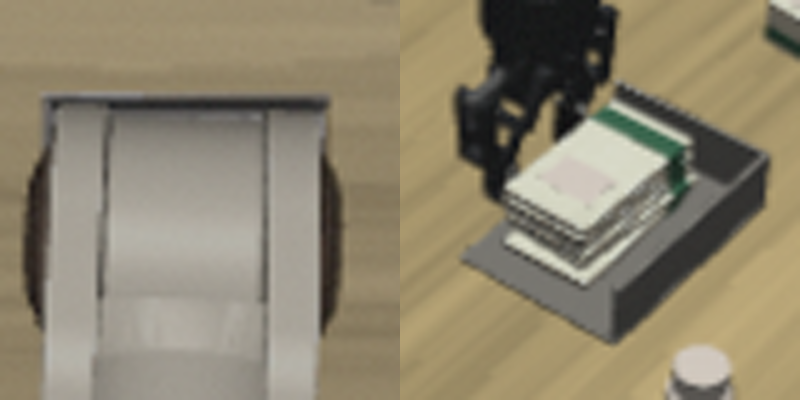

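The picture shows six packs stacked in the tray with both fingers behind their long edge. Now I'll push toward +x.

```bash
python3 -m handwheel '[{"tx":-0.005,"ty":0,"tz":0,"ax":0,"ay":0,"az":0,"jaw":0.5},{"tx":-0.005,"ty":0,"tz":0,"ax":0,"ay":0,"az":0,"jaw":0.5},{"tx":-0.004,"ty":0,"tz":0,"ax":0,"ay":0,"az":0,"jaw":0.5},{"tx":-0.004,"ty":0,"tz":0,"ax":0,"ay":0,"az":0,"jaw":0.5},{"tx":-0.004,"ty":0,"tz":0,"ax":0,"ay":0,"az":0,"jaw":0.5},{"tx":-0.004,"ty":0,"tz":0,"ax":0,"ay":0,"az":0,"jaw":0.5},{"tx":-0.004,"ty":0,"tz":0,"ax":0,"ay":0,"az":0,"jaw":0.5},{"tx":-0.004,"ty":0,"tz":0,"ax":0,"ay":0,"az":0,"jaw":0.5},{"tx":-0.003,"ty":0,"tz":0,"ax":0,"ay":0,"az":0,"jaw":0.5},{"tx":0,"ty":0,"tz":0,"ax":0,"ay":0,"az":0,"jaw":0.5}]'
python3 -m handwheel '[{"tx":-0.001,"ty":0,"tz":0,"ax":0,"ay":0,"az":0,"jaw":0.5},{"tx":-0.001,"ty":0,"tz":0,"ax":0,"ay":0,"az":0,"jaw":0.5},{"tx":-0.001,"ty":0,"tz":0,"ax":0,"ay":0,"az":0,"jaw":0.5},{"tx":-0.001,"ty":0,"tz":0,"ax":0,"ay":0,"az":0,"jaw":0.5},{"tx":0,"ty":0,"tz":0,"ax":0,"ay":0,"az":0,"jaw":0.5},{"tx":0,"ty":0,"tz":0,"ax":0,"ay":0,"az":0,"jaw":0.5},{"tx":0,"ty":0,"tz":0,"ax":0,"ay":0,"az":0,"jaw":0.5},{"tx":0,"ty":0,"tz":0,"ax":0,"ay":0,"az":0,"jaw":0.5},{"tx":0,"ty":0,"tz":0,"ax":0,"ay":0,"az":0,"jaw":0.5},{"tx":0,"ty":0,"tz":0,"ax":0,"ay":0,"az":0,"jaw":0.5}]'
```

```text
time: 43.45
ee_pos: [0.4958, -0.0101, 0.003]
tcp_rot: [180.0, -0.0, 179.9]
wrist_force: [-0.8, 1.5, -0.4]
opening: 0.0639
grasp_force: 0.1
time: 44.7
ee_pos: [0.4994, -0.0101, 0.0031]
tcp_rot: [180.0, -0.0, 179.9]
wrist_force: [0.5, 0.8, -0.1]
opening: 0.0642
grasp_force: 0.0
```

```bash
python3 -m handwheel '[{"tx":-0.001,"ty":0,"tz":0,"ax":0,"ay":0,"az":0,"jaw":0.5},{"tx":-0.001,"ty":0,"tz":0,"ax":0,"ay":0,"az":0,"jaw":0.5},{"tx":-0.001,"ty":0,"tz":0,"ax":0,"ay":0,"az":0,"jaw":0.5},{"tx":-0.001,"ty":0,"tz":0,"ax":0,"ay":0,"az":0,"jaw":0.5},{"tx":0,"ty":0,"tz":0,"ax":0,"ay":0,"az":0,"jaw":0.5},{"tx":0,"ty":0,"tz":0,"ax":0,"ay":0,"az":0,"jaw":0.5},{"tx":0,"ty":0,"tz":0,"ax":0,"ay":0,"az":0,"jaw":0.5},{"tx":0,"ty":0,"tz":0,"ax":0,"ay":0,"az":0,"jaw":0.5},{"tx":0,"ty":0,"tz":0,"ax":0,"ay":0,"az":0,"jaw":0.5},{"tx":0,"ty":0,"tz":0,"ax":0,"ay":0,"az":0,"jaw":0.5}]'
python3 -m handwheel '[{"tx":-0.001,"ty":0,"tz":0,"ax":0,"ay":0,"az":0,"jaw":0.5},{"tx":-0.001,"ty":0,"tz":0,"ax":0,"ay":0,"az":0,"jaw":0.5},{"tx":0,"ty":0,"tz":0,"ax":0,"ay":0,"az":0,"jaw":0.5},{"tx":0,"ty":0,"tz":0,"ax":0,"ay":0,"az":0,"jaw":0.5},{"tx":0,"ty":0,"tz":0,"ax":0,"ay":0,"az":0,"jaw":0.5},{"tx":0,"ty":0,"tz":0,"ax":0,"ay":0,"az":0,"jaw":0.5},{"tx":0,"ty":0,"tz":0,"ax":0,"ay":0,"az":0,"jaw":0.5},{"tx":0,"ty":0,"tz":0,"ax":0,"ay":0,"az":0,"jaw":0.5},{"tx":0,"ty":0,"tz":0,"ax":0,"ay":0,"az":0,"jaw":0.5},{"tx":0,"ty":0,"tz":0,"ax":0,"ay":0,"az":0,"jaw":0.5}]'
```

```text
time: 45.95
ee_pos: [0.5036, -0.0102, 0.0031]
tcp_rot: [180.0, -0.0, 179.9]
wrist_force: [0.1, -0.6, -0.2]
opening: 0.0643
grasp_force: 0.1
time: 47.2
ee_pos: [0.5055, -0.0102, 0.0031]
tcp_rot: [180.0, -0.0, 179.9]
wrist_force: [0.1, -0.5, 0.9]
opening: 0.0644
grasp_force: 0.0
```

```bash
for i in 1; do python3 -m handwheel '[{"tx":-0.001,"ty":0,"tz":0,"ax":0,"ay":0,"az":0,"jaw":0.5},{"tx":-0.001,"ty":0,"tz":0,"ax":0,"ay":0,"az":0,"jaw":0.5},{"tx":0,"ty":0,"tz":0,"ax":0,"ay":0,"az":0,"jaw":0.5},{"tx":0,"ty":0,"tz":0,"ax":0,"ay":0,"az":0,"jaw":0.5},{"tx":0,"ty":0,"tz":0,"ax":0,"ay":0,"az":0,"jaw":0.5},{"tx":0,"ty":0,"tz":0,"ax":0,"ay":0,"az":0,"jaw":0.5},{"tx":0,"ty":0,"tz":0,"ax":0,"ay":0,"az":0,"jaw":0.5},{"tx":0,"ty":0,"tz":0,"ax":0,"ay":0,"az":0,"jaw":0.5},{"tx":0,"ty":0,"tz":0,"ax":0,"ay":0,"az":0,"jaw":0.5},{"tx":0,"ty":0,"tz":0,"ax":0,"ay":0,"az":0,"jaw":0.5}]'; done
python3 -c "
from h import *
s=cam('scene');print(telemetry.get_obs()['wrist_force'])
hsv=cv2.cvtColor(s['color'],cv2.COLOR_RGB2HSV)
a=cv2.resize(s['color'][200:290,250:340,::-1],(600,600),interpolation=cv2.INTER_CUBIC);cv2.imwrite('pics/p9.png',a)
# row profile along the top pack across x at y=-.04 height .046
for x in np.arange(.50,.59,.004):
    u,v=proj(s,(x,-.045,.046)); print(round(x,3),s['color'][int(round(v)),int(round(u))].tolist(),end=' ')"
```

```text
time: 48.45
ee_pos: [0.5075, -0.0101, 0.0031]
tcp_rot: [180.0, -0.0, 179.9]
wrist_force: [-0.1, -0.2, 0.6]
opening: 0.0638
grasp_force: 0.1
[-0.42174688  0.80130187  0.72909969]
0.5 [25, 25, 25] 0.504 [27, 27, 28] 0.508 [28, 29, 29] 0.512 [51, 50, 46] 0.516 [108, 107, 98] 0.52 [213, 214, 195] 0.524 [213, 214, 195] 0.528 [214, 215, 197] 0.532 [214, 214, 196] 0.536 [211, 208, 193] 0.54 [213, 213, 194] 0.544 [212, 209, 195] 0.548 [199, 199, 182] 0.552 [187, 183, 171] 0.556 [197, 196, 180] 0.56 [204, 199, 186] 0.564 [212, 210, 193] 0.568 [195, 195, 178] 0.572 [202, 203, 184] 0.576 [201, 202, 187] 0.58 [152, 150, 137] 0.584 [90, 88, 84] 0.588 [56, 55, 53]
```

```bash
for i in 1; do python3 -m handwheel '[{"tx":-0.001,"ty":0,"tz":0,"ax":0,"ay":0,"az":0,"jaw":0.5},{"tx":0,"ty":0,"tz":0,"ax":0,"ay":0,"az":0,"jaw":0.5},{"tx":0,"ty":0,"tz":0,"ax":0,"ay":0,"az":0,"jaw":0.5},{"tx":0,"ty":0,"tz":0,"ax":0,"ay":0,"az":0,"jaw":0.5},{"tx":0,"ty":0,"tz":0,"ax":0,"ay":0,"az":0,"jaw":0.5},{"tx":0,"ty":0,"tz":0,"ax":0,"ay":0,"az":0,"jaw":0.5},{"tx":0,"ty":0,"tz":0,"ax":0,"ay":0,"az":0,"jaw":0.5},{"tx":0,"ty":0,"tz":0,"ax":0,"ay":0,"az":0,"jaw":0.5},{"tx":0,"ty":0,"tz":0,"ax":0,"ay":0,"az":0,"jaw":0.5},{"tx":0,"ty":0,"tz":0,"ax":0,"ay":0,"az":0,"jaw":0.5}]'
python3 -m handwheel '[{"tx":-0.001,"ty":0,"tz":0,"ax":0,"ay":0,"az":0,"jaw":0.5},{"tx":0,"ty":0,"tz":0,"ax":0,"ay":0,"az":0,"jaw":0.5},{"tx":0,"ty":0,"tz":0,"ax":0,"ay":0,"az":0,"jaw":0.5},{"tx":0,"ty":0,"tz":0,"ax":0,"ay":0,"az":0,"jaw":0.5},{"tx":0,"ty":0,"tz":0,"ax":0,"ay":0,"az":0,"jaw":0.5},{"tx":0,"ty":0,"tz":0,"ax":0,"ay":0,"az":0,"jaw":0.5},{"tx":0,"ty":0,"tz":0,"ax":0,"ay":0,"az":0,"jaw":0.5},{"tx":0,"ty":0,"tz":0,"ax":0,"ay":0,"az":0,"jaw":0.5},{"tx":0,"ty":0,"tz":0,"ax":0,"ay":0,"az":0,"jaw":0.5},{"tx":0,"ty":0,"tz":0,"ax":0,"ay":0,"az":0,"jaw":0.5}]';done
```

```text
time: 49.75
ee_pos: [0.5078, -0.0102, 0.003]
tcp_rot: [180.0, -0.1, 179.9]
wrist_force: [-6.0, 0.1, 4.0]
opening: 0.0636
grasp_force: 2.7
time: 51.0
ee_pos: [0.5081, -0.0102, 0.0029]
tcp_rot: [-180.0, -0.2, 179.9]
wrist_force: [-9.3, -0.4, 6.1]
opening: 0.0643
grasp_force: 4.8
```

```bash
python3 -m handwheel '[{"tx":0.01,"ty":0,"tz":0,"ax":0,"ay":0,"az":0,"jaw":0.5},{"tx":0.03,"ty":0,"tz":0,"ax":0,"ay":0,"az":0,"jaw":0.5},{"tx":0.02,"ty":0,"tz":-0.05,"ax":0,"ay":0,"az":0,"jaw":0.2},{"tx":0,"ty":0,"tz":-0.06,"ax":0,"ay":0,"az":0,"jaw":-0.3},{"tx":0,"ty":0,"tz":0,"ax":0,"ay":0,"az":10,"jaw":-0.3},{"tx":0,"ty":0,"tz":0,"ax":0,"ay":0,"az":10,"jaw":-0.3},{"tx":0,"ty":0,"tz":0,"ax":0,"ay":0,"az":10,"jaw":-0.3},{"tx":0,"ty":0,"tz":0,"ax":0,"ay":0,"az":10,"jaw":-0.3},{"tx":0,"ty":0,"tz":0,"ax":0,"ay":0,"az":10,"jaw":-0.3},{"tx":0,"ty":0,"tz":0,"ax":0,"ay":0,"az":10,"jaw":-0.3}]'
python3 -m handwheel '[{"tx":0,"ty":0,"tz":0,"ax":0,"ay":0,"az":10,"jaw":-0.3},{"tx":0,"ty":0,"tz":0,"ax":0,"ay":0,"az":10,"jaw":-0.3},{"tx":0,"ty":0,"tz":0,"ax":0,"ay":0,"az":10,"jaw":-0.3},{"tx":-0.055,"ty":0,"tz":0,"ax":0,"ay":0,"az":0,"jaw":-0.3},{"tx":-0.05,"ty":0.04,"tz":0,"ax":0,"ay":0,"az":0,"jaw":-0.3},{"tx":0,"ty":0.05,"tz":0,"ax":0,"ay":0,"az":0,"jaw":-0.3},{"tx":0,"ty":0,"tz":0,"ax":0,"ay":0,"az":0,"jaw":-0.3},{"tx":0,"ty":0,"tz":0,"ax":0,"ay":0,"az":0,"jaw":-0.3},{"tx":0,"ty":0,"tz":0,"ax":0,"ay":0,"az":0,"jaw":-0.3},{"tx":0,"ty":0,"tz":0,"ax":0,"ay":0,"az":0,"jaw":-0.3}]'
python3 -c "
from h import *
go(.545,-.115,.006,90)"
```

```text
time: 52.25
ee_pos: [0.4494, -0.01, 0.1131]
tcp_rot: [180.0, 0.0, 119.6]
wrist_force: [0.4, -0.5, -0.7]
opening: 0.0301
grasp_force: 0.0
time: 53.5
ee_pos: [0.5379, -0.1138, 0.1137]
tcp_rot: [180.0, 0.0, 89.9]
wrist_force: [-0.3, -0.6, -0.2]
opening: 0.0301
grasp_force: 0.0
t 53.5 at [ 0.5379 -0.1138  0.1137] [180.    0.   89.9] shift(cur axes) [-0.0012  0.007   0.1078] shift(new axes) [-0.0012  0.0071  0.1077] turn [ 0.04  0.01 -0.08]
```

```bash
python3 -m handwheel '[{"tx":-0.001,"ty":0.005,"tz":0.05,"ax":0,"ay":0,"az":0,"jaw":-0.3},{"tx":0,"ty":0,"tz":0.04,"ax":0,"ay":0,"az":0,"jaw":-0.3},{"tx":0,"ty":0,"tz":0.017,"ax":0,"ay":0,"az":0,"jaw":-0.3},{"tx":0,"ty":0,"tz":0,"ax":0,"ay":0,"az":0,"jaw":-0.3},{"tx":0.008,"ty":0,"tz":0,"ax":0,"ay":0,"az":0,"jaw":-0.3},{"tx":0.008,"ty":0,"tz":0,"ax":0,"ay":0,"az":0,"jaw":-0.3},{"tx":0.004,"ty":0,"tz":0,"ax":0,"ay":0,"az":0,"jaw":-0.3},{"tx":0.004,"ty":0,"tz":0,"ax":0,"ay":0,"az":0,"jaw":-0.3},{"tx":0,"ty":0,"tz":0,"ax":0,"ay":0,"az":0,"jaw":-0.3},{"tx":0,"ty":0,"tz":0,"ax":0,"ay":0,"az":0,"jaw":-0.3}]'
python3 -m handwheel '[{"tx":0.004,"ty":0,"tz":0,"ax":0,"ay":0,"az":0,"jaw":-0.3},{"tx":0.004,"ty":0,"tz":0,"ax":0,"ay":0,"az":0,"jaw":-0.3},{"tx":0.004,"ty":0,"tz":0,"ax":0,"ay":0,"az":0,"jaw":-0.3},{"tx":0.004,"ty":0,"tz":0,"ax":0,"ay":0,"az":0,"jaw":-0.3},{"tx":0.002,"ty":0,"tz":0,"ax":0,"ay":0,"az":0,"jaw":-0.3},{"tx":0.002,"ty":0,"tz":0,"ax":0,"ay":0,"az":0,"jaw":-0.3},{"tx":0,"ty":0,"tz":0,"ax":0,"ay":0,"az":0,"jaw":-0.3},{"tx":0,"ty":0,"tz":0,"ax":0,"ay":0,"az":0,"jaw":-0.3},{"tx":0,"ty":0,"tz":0,"ax":0,"ay":0,"az":0,"jaw":-0.3},{"tx":0,"ty":0,"tz":0,"ax":0,"ay":0,"az":0,"jaw":-0.3}]'
```

```text
time: 54.75
ee_pos: [0.5432, -0.0911, 0.006]
tcp_rot: [-180.0, -0.0, 89.9]
wrist_force: [0.1, 0.4, -0.8]
opening: 0.0298
grasp_force: 0.0
time: 56.0
ee_pos: [0.5433, -0.071, 0.006]
tcp_rot: [-180.0, -0.0, 89.9]
wrist_force: [-0.2, -0.3, 0.1]
opening: 0.03
grasp_force: 0.0
```

```bash
python3 -m handwheel '[{"tx":0.001,"ty":0,"tz":0,"ax":0,"ay":0,"az":0,"jaw":-0.3},{"tx":0.001,"ty":0,"tz":0,"ax":0,"ay":0,"az":0,"jaw":-0.3},{"tx":0.001,"ty":0,"tz":0,"ax":0,"ay":0,"az":0,"jaw":-0.3},{"tx":0.001,"ty":0,"tz":0,"ax":0,"ay":0,"az":0,"jaw":-0.3},{"tx":0.001,"ty":0,"tz":0,"ax":0,"ay":0,"az":0,"jaw":-0.3},{"tx":0.001,"ty":0,"tz":0,"ax":0,"ay":0,"az":0,"jaw":-0.3},{"tx":0.001,"ty":0,"tz":0,"ax":0,"ay":0,"az":0,"jaw":-0.3},{"tx":0,"ty":0,"tz":0,"ax":0,"ay":0,"az":0,"jaw":-0.3},{"tx":0,"ty":0,"tz":0,"ax":0,"ay":0,"az":0,"jaw":-0.3},{"tx":0,"ty":0,"tz":0,"ax":0,"ay":0,"az":0,"jaw":-0.3}]'
python3 -m handwheel '[{"tx":0.001,"ty":0,"tz":0,"ax":0,"ay":0,"az":0,"jaw":-0.3},{"tx":0.001,"ty":0,"tz":0,"ax":0,"ay":0,"az":0,"jaw":-0.3},{"tx":0,"ty":0,"tz":0,"ax":0,"ay":0,"az":0,"jaw":-0.3},{"tx":0,"ty":0,"tz":0,"ax":0,"ay":0,"az":0,"jaw":-0.3},{"tx":0,"ty":0,"tz":0,"ax":0,"ay":0,"az":0,"jaw":-0.3},{"tx":0,"ty":0,"tz":0,"ax":0,"ay":0,"az":0,"jaw":-0.3},{"tx":0,"ty":0,"tz":0,"ax":0,"ay":0,"az":0,"jaw":-0.3},{"tx":0,"ty":0,"tz":0,"ax":0,"ay":0,"az":0,"jaw":-0.3},{"tx":0,"ty":0,"tz":0,"ax":0,"ay":0,"az":0,"jaw":-0.3},{"tx":0,"ty":0,"tz":0,"ax":0,"ay":0,"az":0,"jaw":-0.3}]'
```

```text
time: 57.25
ee_pos: [0.5434, -0.0638, 0.006]
tcp_rot: [-180.0, -0.0, 89.9]
wrist_force: [1.1, -0.1, -0.6]
opening: 0.0295
grasp_force: 0.2
time: 58.5
ee_pos: [0.5433, -0.062, 0.006]
tcp_rot: [-180.0, -0.0, 89.9]
wrist_force: [0.4, -2.9, 0.5]
opening: 0.03
grasp_force: 1.9
```

```bash
python3 -m handwheel '[{"tx":0.001,"ty":0,"tz":0,"ax":0,"ay":0,"az":0,"jaw":-0.3},{"tx":0,"ty":0,"tz":0,"ax":0,"ay":0,"az":0,"jaw":-0.3},{"tx":0,"ty":0,"tz":0,"ax":0,"ay":0,"az":0,"jaw":-0.3},{"tx":0,"ty":0,"tz":0,"ax":0,"ay":0,"az":0,"jaw":-0.3},{"tx":0,"ty":0,"tz":0,"ax":0,"ay":0,"az":0,"jaw":-0.3},{"tx":0,"ty":0,"tz":0,"ax":0,"ay":0,"az":0,"jaw":-0.3},{"tx":0,"ty":0,"tz":0,"ax":0,"ay":0,"az":0,"jaw":-0.3},{"tx":0,"ty":0,"tz":0,"ax":0,"ay":0,"az":0,"jaw":-0.3},{"tx":0,"ty":0,"tz":0,"ax":0,"ay":0,"az":0,"jaw":-0.3},{"tx":0,"ty":0,"tz":0,"ax":0,"ay":0,"az":0,"jaw":-0.3}]'
python3 -m handwheel '[{"tx":0.001,"ty":0,"tz":0,"ax":0,"ay":0,"az":0,"jaw":-0.3},{"tx":0,"ty":0,"tz":0,"ax":0,"ay":0,"az":0,"jaw":-0.3},{"tx":0,"ty":0,"tz":0,"ax":0,"ay":0,"az":0,"jaw":-0.3},{"tx":0,"ty":0,"tz":0,"ax":0,"ay":0,"az":0,"jaw":-0.3},{"tx":0,"ty":0,"tz":0,"ax":0,"ay":0,"az":0,"jaw":-0.3},{"tx":0,"ty":0,"tz":0,"ax":0,"ay":0,"az":0,"jaw":-0.3},{"tx":0,"ty":0,"tz":0,"ax":0,"ay":0,"az":0,"jaw":-0.3},{"tx":0,"ty":0,"tz":0,"ax":0,"ay":0,"az":0,"jaw":-0.3},{"tx":0,"ty":0,"tz":0,"ax":0,"ay":0,"az":0,"jaw":-0.3},{"tx":0,"ty":0,"tz":0,"ax":0,"ay":0,"az":0,"jaw":-0.3}]'
```

```text
time: 59.75
ee_pos: [0.5434, -0.0616, 0.0061]
tcp_rot: [-180.0, 0.1, 89.9]
wrist_force: [0.8, -7.6, -0.2]
opening: 0.0298
grasp_force: 1.0
time: 61.0
ee_pos: [0.5435, -0.0614, 0.0061]
tcp_rot: [-180.0, 0.1, 89.8]
wrist_force: [0.9, -12.0, -1.0]
opening: 0.0301
grasp_force: 1.3
```

```bash
python3 -m handwheel '[{"tx":-0.01,"ty":0,"tz":0,"ax":0,"ay":0,"az":0,"jaw":-0.3},{"tx":-0.03,"ty":0,"tz":0,"ax":0,"ay":0,"az":0,"jaw":-0.3},{"tx":0,"ty":0,"tz":-0.05,"ax":0,"ay":0,"az":0,"jaw":-0.3},{"tx":0,"ty":0,"tz":-0.06,"ax":0,"ay":0,"az":0,"jaw":0.5},{"tx":0,"ty":-0.055,"tz":0,"ax":0,"ay":0,"az":0,"jaw":0.5},{"tx":0.05,"ty":-0.055,"tz":0,"ax":0,"ay":0,"az":0,"jaw":0.5},{"tx":0.055,"ty":0,"tz":0,"ax":0,"ay":0,"az":0,"jaw":0.5},{"tx":0,"ty":0,"tz":0,"ax":0,"ay":0,"az":-10,"jaw":0.5},{"tx":0,"ty":0,"tz":0,"ax":0,"ay":0,"az":-10,"jaw":0.5},{"tx":0,"ty":0,"tz":0,"ax":0,"ay":0,"az":-10,"jaw":0.5}]'
python3 -m handwheel '[{"tx":0,"ty":0,"tz":0,"ax":0,"ay":0,"az":-10,"jaw":0.5},{"tx":0,"ty":0,"tz":0,"ax":0,"ay":0,"az":-10,"jaw":0.5},{"tx":0,"ty":0,"tz":0,"ax":0,"ay":0,"az":-10,"jaw":0.5},{"tx":0,"ty":0,"tz":0,"ax":0,"ay":0,"az":-10,"jaw":0.5},{"tx":0,"ty":0,"tz":0,"ax":0,"ay":0,"az":-10,"jaw":0.5},{"tx":0,"ty":0,"tz":0,"ax":0,"ay":0,"az":-10,"jaw":0.5},{"tx":0,"ty":0,"tz":0,"ax":0,"ay":0,"az":0,"jaw":0.5},{"tx":0,"ty":0,"tz":0,"ax":0,"ay":0,"az":0,"jaw":0.5},{"tx":0,"ty":0,"tz":0,"ax":0,"ay":0,"az":0,"jaw":0.5},{"tx":0,"ty":0,"tz":0,"ax":0,"ay":0,"az":0,"jaw":0.5}]'
python3 -c "
from h import *
go(.435,.005,.003,180)"
```

```text
time: 62.25
ee_pos: [0.4421, -0.0022, 0.1162]
tcp_rot: [180.0, -0.1, 120.3]
wrist_force: [0.5, 0.1, 0.6]
opening: 0.0642
grasp_force: 0.0
time: 63.5
ee_pos: [0.4422, -0.0028, 0.1161]
tcp_rot: [180.0, -0.0, 179.8]
wrist_force: [-0.2, 0.3, 0.6]
opening: 0.064
grasp_force: 0.0
t 63.5 at [ 0.4422 -0.0028  0.1161] [180.   -0.  179.8] shift(cur axes) [0.0072 0.0077 0.1131] shift(new axes) [0.0072 0.0078 0.1131] turn [ 0.01 -0.04 -0.17]
```

```bash
python3 -m handwheel '[{"tx":0.007,"ty":0.006,"tz":0.05,"ax":0,"ay":0,"az":0,"jaw":0.5},{"tx":0,"ty":0,"tz":0.04,"ax":0,"ay":0,"az":0,"jaw":0.5},{"tx":0,"ty":0,"tz":0.023,"ax":0,"ay":0,"az":0,"jaw":0.5},{"tx":0,"ty":0,"tz":0,"ax":0,"ay":0,"az":0,"jaw":0.5},{"tx":-0.02,"ty":0,"tz":0,"ax":0,"ay":0,"az":0,"jaw":0.5},{"tx":-0.02,"ty":0,"tz":0,"ax":0,"ay":0,"az":0,"jaw":0.5},{"tx":-0.015,"ty":0,"tz":0,"ax":0,"ay":0,"az":0,"jaw":0.5},{"tx":-0.01,"ty":0,"tz":0,"ax":0,"ay":0,"az":0,"jaw":0.5},{"tx":0,"ty":0,"tz":0,"ax":0,"ay":0,"az":0,"jaw":0.5},{"tx":0,"ty":0,"tz":0,"ax":0,"ay":0,"az":0,"jaw":0.5}]'
python3 -m handwheel '[{"tx":-0.003,"ty":0,"tz":0,"ax":0,"ay":0,"az":0,"jaw":0.5},{"tx":-0.001,"ty":0,"tz":0,"ax":0,"ay":0,"az":0,"jaw":0.5},{"tx":-0.001,"ty":0,"tz":0,"ax":0,"ay":0,"az":0,"jaw":0.5},{"tx":-0.001,"ty":0,"tz":0,"ax":0,"ay":0,"az":0,"jaw":0.5},{"tx":-0.001,"ty":0,"tz":0,"ax":0,"ay":0,"az":0,"jaw":0.5},{"tx":-0.001,"ty":0,"tz":0,"ax":0,"ay":0,"az":0,"jaw":0.5},{"tx":-0.001,"ty":0,"tz":0,"ax":0,"ay":0,"az":0,"jaw":0.5},{"tx":0,"ty":0,"tz":0,"ax":0,"ay":0,"az":0,"jaw":0.5},{"tx":0,"ty":0,"tz":0,"ax":0,"ay":0,"az":0,"jaw":0.5},{"tx":0,"ty":0,"tz":0,"ax":0,"ay":0,"az":0,"jaw":0.5}]'
```

```text
time: 64.75
ee_pos: [0.4997, 0.0031, 0.003]
tcp_rot: [180.0, -0.1, 179.9]
wrist_force: [0.4, 0.6, -0.0]
opening: 0.0642
grasp_force: 0.0
time: 66.0
ee_pos: [0.5082, 0.0031, 0.0029]
tcp_rot: [180.0, -0.2, 179.9]
wrist_force: [-5.8, -0.7, 3.5]
opening: 0.0638
grasp_force: 3.1
```

The pile is pressed against both walls. I'll retreat, rise, and move past the lamp handle's far side for the swing back.

```bash
python3 -m handwheel '[{"tx":0.01,"ty":0,"tz":0,"ax":0,"ay":0,"az":0,"jaw":0.5},{"tx":0.05,"ty":0,"tz":0,"ax":0,"ay":0,"az":0,"jaw":0.5},{"tx":0.01,"ty":0,"tz":-0.05,"ax":0,"ay":0,"az":0,"jaw":0},{"tx":0,"ty":0,"tz":-0.06,"ax":0,"ay":0,"az":0,"jaw":-1},{"tx":0,"ty":0,"tz":-0.06,"ax":0,"ay":0,"az":0,"jaw":-1},{"tx":0,"ty":0,"tz":-0.06,"ax":0,"ay":0,"az":0,"jaw":-1},{"tx":0,"ty":0,"tz":-0.06,"ax":0,"ay":0,"az":0,"jaw":-1},{"tx":0,"ty":0,"tz":-0.045,"ax":0,"ay":0,"az":0,"jaw":-1},{"tx":0,"ty":0,"tz":0,"ax":0,"ay":0,"az":10,"jaw":-1},{"tx":0,"ty":0,"tz":0,"ax":0,"ay":0,"az":10,"jaw":-1}]'
python3 -c "
from h import *
go(.435,.32,.335,160)"
```

```text
time: 67.25
ee_pos: [0.4394, 0.0032, 0.3387]
tcp_rot: [180.0, 0.1, 159.6]
wrist_force: [0.3, 0.4, -0.1]
opening: 0.0
grasp_force: 0.0
t 67.2 at [0.4394 0.0032 0.3387] [1.800e+02 1.000e-01 1.596e+02] shift(cur axes) [0.1147 0.2953 0.0037] shift(new axes) [0.1125 0.2962 0.0037] turn [ 0.03  0.05 -0.43]
```

```bash
python3 -m handwheel '[{"tx":0.019,"ty":0.05,"tz":0,"ax":0,"ay":0,"az":0,"jaw":-1},{"tx":0.019,"ty":0.05,"tz":0,"ax":0,"ay":0,"az":0,"jaw":-1},{"tx":0.019,"ty":0.05,"tz":0,"ax":0,"ay":0,"az":0,"jaw":-1},{"tx":0.019,"ty":0.05,"tz":0,"ax":0,"ay":0,"az":0,"jaw":-1},{"tx":0.019,"ty":0.05,"tz":0,"ax":0,"ay":0,"az":0,"jaw":-1},{"tx":0.019,"ty":0.046,"tz":0,"ax":0,"ay":0,"az":0,"jaw":-1},{"tx":0,"ty":0,"tz":0,"ax":0,"ay":0,"az":0,"jaw":-1},{"tx":0,"ty":0,"tz":0,"ax":0,"ay":0,"az":0,"jaw":-1},{"tx":0,"ty":0,"tz":0,"ax":0,"ay":0,"az":0,"jaw":-1},{"tx":0,"ty":0,"tz":0,"ax":0,"ay":0,"az":0,"jaw":-1}]'
python3 -c "
from h import *
go(.435,.32,.25,160)
c=cam('top');s=cam('scene');print(packs(c,(262,170,322,225),.046))
a=cv2.resize(c['color'][165:235,260:330,::-1],(400,400),interpolation=cv2.INTER_CUBIC)
b=cv2.resize(s['color'][200:280,255:335,::-1],(400,400),interpolation=cv2.INTER_CUBIC)
cv2.imwrite('pics/p10.png',np.hstack([a,b]))"
```

```text
time: 68.5
ee_pos: [0.4343, 0.3194, 0.3386]
tcp_rot: [180.0, -0.0, 159.8]
wrist_force: [0.2, 0.4, 0.5]
opening: 0.0
grasp_force: 0.0
t 68.5 at [0.4343 0.3194 0.3386] [180.   -0.  159.8] shift(cur axes) [-0.0005  0.0008  0.0886] shift(new axes) [-0.0005  0.0008  0.0886] turn [ 0.03 -0.   -0.18]
[(0.5473, 0.0071, 75, 114, -2.6)]
```

View pics/p10.png

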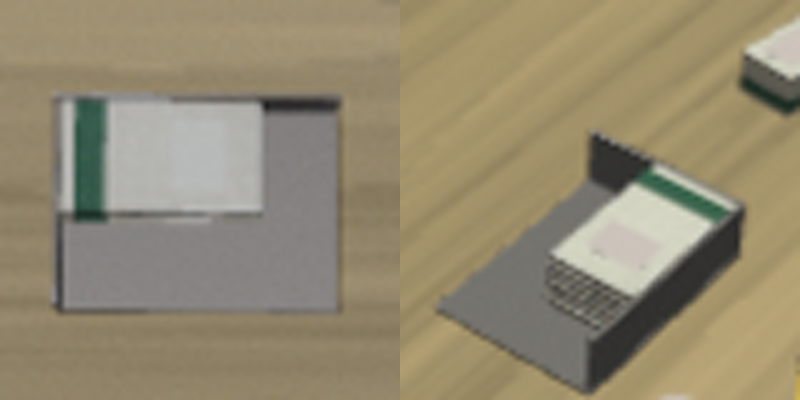

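The pile stands as one stack in the corner, and the layers look even at the −y end. A thin light sliver shows at the −x edge (top panel, about (190,217)), so I'll check it numerically against the expected projections.

```bash
python3 -c "
from h import *
c=cam('top')
for y in (.05,.03,.01,-.01,-.03,-.045):
  print('y',y,'exp rows top/bottom edge',[proj(c,(.5155,y,z)).round(1).tolist() for z in (.046,.004)])
  u=int(round(proj(c,(.5155,y,.046))[0])); print([(v,int(c['color'][v,u].mean())) for v in range(196,208)])
"
```

```text
y 0.05 exp rows top/bottom edge [[274.6, 202.0], [275.1, 203.6]]
[(196, 73), (197, 72), (198, 74), (199, 75), (200, 71), (201, 61), (202, 37), (203, 71), (204, 124), (205, 131), (206, 130), (207, 130)]
y 0.03 exp rows top/bottom edge [[280.7, 202.1], [281.1, 203.6]]
[(196, 180), (197, 179), (198, 176), (199, 176), (200, 178), (201, 162), (202, 93), (203, 131), (204, 133), (205, 130), (206, 131), (207, 131)]
y 0.01 exp rows top/bottom edge [[286.9, 202.1], [287.0, 203.7]]
[(196, 180), (197, 178), (198, 176), (199, 177), (200, 178), (201, 166), (202, 108), (203, 135), (204, 132), (205, 132), (206, 132), (207, 130)]
y -0.01 exp rows top/bottom edge [[293.1, 202.2], [293.0, 203.8]]
[(196, 184), (197, 184), (198, 182), (199, 179), (200, 178), (201, 180), (202, 121), (203, 157), (204, 137), (205, 131), (206, 131), (207, 131)]
y -0.03 exp rows top/bottom edge [[299.3, 202.3], [299.0, 203.8]]
[(196, 179), (197, 180), (198, 180), (199, 177), (200, 177), (201, 180), (202, 122), (203, 123), (204, 130), (205, 131), (206, 132), (207, 131)]
y -0.045 exp rows top/bottom edge [[303.9, 202.3], [303.5, 203.9]]
[(196, 176), (197, 176), (198, 175), (199, 175), (200, 175), (201, 178), (202, 120), (203, 123), (204, 131), (205, 130), (206, 130), (207, 132)]
```

Every edge ends within about half a pixel (under 2 mm) of its expected flush row, so the pile is good. Now I'll swing the lamp back.

```bash
python3 -m handwheel '[{"tx":0,"ty":0,"tz":0.04,"ax":0,"ay":0,"az":0,"jaw":-1},{"tx":0,"ty":0,"tz":0.03,"ax":0,"ay":0,"az":0,"jaw":-1},{"tx":0,"ty":0,"tz":0.02,"ax":0,"ay":0,"az":0,"jaw":-1},{"tx":0,"ty":0,"tz":0,"ax":0,"ay":0,"az":0,"jaw":-1},{"tx":-0.0005,"ty":-0.0135,"tz":0,"ax":0,"ay":0,"az":-2,"jaw":-1},{"tx":-0.0005,"ty":-0.0135,"tz":0,"ax":0,"ay":0,"az":-2,"jaw":-1},{"tx":-0.0007,"ty":-0.0202,"tz":0,"ax":0,"ay":0,"az":-3,"jaw":-1},{"tx":-0.0009,"ty":-0.0269,"tz":0,"ax":0,"ay":0,"az":-4,"jaw":-1},{"tx":-0.0009,"ty":-0.0269,"tz":0,"ax":0,"ay":0,"az":-4,"jaw":-1},{"tx":-0.0009,"ty":-0.0269,"tz":0,"ax":0,"ay":0,"az":-4,"jaw":-1}]'
python3 -c "
from h import *
o=telemetry.get_obs();v=o['ee_pos'][:2]-[.799,.187];print(np.hypot(*v),np.degrees(np.arctan2(*v[::-1]))%360,o['tcp_rot'][2]%360)"
```

```text
time: 69.9
ee_pos: [0.4112, 0.1944, 0.2497]
tcp_rot: [179.9, 0.1, 179.0]
wrist_force: [1.5, 0.2, 0.6]
opening: -0.0003
grasp_force: 0.6
0.3878783043481078 178.9115990671119 179.04294253526825
```

```bash
python3 -m handwheel '[{"tx":-0.0009,"ty":-0.0269,"tz":0,"ax":0,"ay":0,"az":-4,"jaw":-1},{"tx":-0.0009,"ty":-0.0269,"tz":0,"ax":0,"ay":0,"az":-4,"jaw":-1},{"tx":-0.0009,"ty":-0.0269,"tz":0,"ax":0,"ay":0,"az":-4,"jaw":-1},{"tx":-0.0009,"ty":-0.0269,"tz":0,"ax":0,"ay":0,"az":-4,"jaw":-1},{"tx":-0.0009,"ty":-0.0269,"tz":0,"ax":0,"ay":0,"az":-4,"jaw":-1},{"tx":-0.0009,"ty":-0.0269,"tz":0,"ax":0,"ay":0,"az":-4,"jaw":-1},{"tx":-0.0007,"ty":-0.0202,"tz":0,"ax":0,"ay":0,"az":-3,"jaw":-1},{"tx":-0.0005,"ty":-0.0135,"tz":0,"ax":0,"ay":0,"az":-2,"jaw":-1},{"tx":-0.0002,"ty":-0.0067,"tz":0,"ax":0,"ay":0,"az":-1,"jaw":-1},{"tx":0,"ty":0,"tz":0,"ax":0,"ay":0,"az":0,"jaw":-1}]'
python3 -c "
from h import *
o=telemetry.get_obs();v=o['ee_pos'][:2]-[.799,.187];print(np.hypot(*v),np.degrees(np.arctan2(*v[::-1]))%360,o['tcp_rot'][2]%360)
c=cam('top');np.save('t11.npy',c,allow_pickle=True);g=cv2.cvtColor(c['color'],cv2.COLOR_RGB2GRAY)
print(proj(c,(.5475,.005,.23)))
s=cam('scene');np.save('s11.npy',s,allow_pickle=True)
g=cv2.GaussianBlur(cv2.cvtColor(s['color'],cv2.COLOR_RGB2GRAY),(3,3),0)
# dark handle top in scene near expected
for th in (205,210,213,216,219):
  a=np.radians(th);h=(.799+.386*np.cos(a),.187+.386*np.sin(a),.262);u,v=proj(s,h).round().astype(int);print(th,u,v,g[v,u-1:u+2].tolist())"
```

```text
time: 71.15
ee_pos: [0.4596, 0.0012, 0.2487]
tcp_rot: [-180.0, 0.0, -151.2]
wrist_force: [-0.6, -0.1, 0.6]
opening: -0.0001
grasp_force: 0.0
0.38692226322268075 208.6983949309274 208.84626923721967
[288.27277318 182.64683046]
205 283 174 [29, 40, 69]
210 281 179 [20, 19, 23]
213 281 183 [18, 18, 37]
216 280 187 [35, 19, 18]
219 280 191 [35, 31, 32]
```

```bash
python3 -m handwheel '[{"tx":-0.0005,"ty":-0.0135,"tz":0,"ax":0,"ay":0,"az":-2,"jaw":-1},{"tx":-0.0002,"ty":-0.0067,"tz":0,"ax":0,"ay":0,"az":-1,"jaw":-1},{"tx":0,"ty":0,"tz":0,"ax":0,"ay":0,"az":0,"jaw":-1},{"tx":0,"ty":0,"tz":0,"ax":0,"ay":0,"az":0,"jaw":-1},{"tx":0,"ty":0.02,"tz":0,"ax":0,"ay":0,"az":0,"jaw":-1},{"tx":0,"ty":0.03,"tz":-0.02,"ax":0,"ay":0,"az":0,"jaw":-1},{"tx":0,"ty":0,"tz":-0.06,"ax":0,"ay":0,"az":0,"jaw":-1},{"tx":0.05,"ty":0.03,"tz":-0.03,"ax":0,"ay":0,"az":0,"jaw":-1},{"tx":0.05,"ty":0.06,"tz":0,"ax":0,"ay":0,"az":0,"jaw":-1},{"tx":0,"ty":0.06,"tz":0,"ax":0,"ay":0,"az":0,"jaw":-1}]'
python3 -m handwheel '[{"tx":0,"ty":0.06,"tz":0,"ax":0,"ay":0,"az":0,"jaw":-1},{"tx":0,"ty":0.06,"tz":0,"ax":0,"ay":0,"az":0,"jaw":-1},{"tx":0,"ty":0,"tz":0,"ax":0,"ay":0,"az":0,"jaw":-1},{"tx":0,"ty":0,"tz":0,"ax":0,"ay":0,"az":0,"jaw":-1},{"tx":0,"ty":0,"tz":0,"ax":0,"ay":0,"az":0,"jaw":-1},{"tx":0,"ty":0,"tz":0,"ax":0,"ay":0,"az":0,"jaw":-1},{"tx":0,"ty":0,"tz":0,"ax":0,"ay":0,"az":0,"jaw":-1},{"tx":0,"ty":0,"tz":0,"ax":0,"ay":0,"az":0,"jaw":-1},{"tx":0,"ty":0,"tz":0,"ax":0,"ay":0,"az":0,"jaw":-1},{"tx":0,"ty":0,"tz":0,"ax":0,"ay":0,"az":0,"jaw":-1}]'
python3 -c "
from h import *
c=cam('top')
g=cv2.cvtColor(c['color'],cv2.COLOR_RGB2GRAY)
k=cv2.HoughCircles(g[130:240,240:350],cv2.HOUGH_GRADIENT,1,60,param1=80,param2=12,minRadius=26,maxRadius=34)
for u,v,r in k[0]: print(u+240,v+130,r,onz(c,(u+240,v+130),.23))
m=(g<50).astype(np.uint8); n,l,st,ce=cv2.connectedComponentsWithStats(m[150:260,250:350])
for i in range(1,n):
  if 15<st[i,4]<120: p=ce[i]+[250,150]; print('dark',st[i,4],p,onz(c,p,.28))
s=cam('scene')
for x in np.arange(.505,.59,.006):
    u,v=proj(s,(x,-.045,.046)); print(round(x,3),int(s['color'][int(round(v)),int(round(u))].mean()),end=' ')"
```

```text
time: 72.5
ee_pos: [0.2944, 0.0961, 0.3578]
tcp_rot: [-180.0, 0.1, -148.3]
wrist_force: [1.2, 1.3, -0.4]
opening: 0.0002
grasp_force: 0.0
time: 73.75
ee_pos: [0.2341, 0.1974, 0.3568]
tcp_rot: [180.0, -0.0, -148.1]
wrist_force: [0.1, 0.5, -0.5]
opening: -0.0
grasp_force: 0.0
286.5 182.5 32.1 [0.54786094 0.00993547 0.23      ]
dark 27 [301.77777778 206.03703704] [ 0.47678392 -0.03170631  0.28      ]
0.505 112 0.511 113 0.517 127 0.523 202 0.529 197 0.535 201 0.541 187 0.547 188 0.553 198 0.559 199 0.565 197 0.571 190 0.577 183 0.583 120 0.589 48
```

The lens centre is at (0.548, 0.010), over the pile at (0.5475, 0.005). The pile is unchanged and the arm is clear, so I'm handing in.

```bash
python3 -c "
from workcell import workorder
print(workorder.job_done())"
```

```text
the job is handed in; nothing more can be done
None
```

The job is handed in at about 74 s of the 210 s allowed (no verdict was returned): all six wallet packs are in one stack pressed into the tray's corner, with visible edges within about 2 mm of flush; the lens measured about 5 mm from the pile's centre, and the arm stands clear.

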